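# Serve one dip pot from the push dispenser

### The arm

A 6-joint arm with a two-finger parallel gripper is mounted at the origin on the work surface. World frame = base frame: x ahead of the robot, y to its left, z up, the work surface at z = 0. Lengths are in m, angles in degrees, forces in N, time in s.
With the tool pointing down it reaches from about 0.3 to 0.875 m from the base axis. Payload 4.2 kg.
Tool frame: the origin (TCP) lies at the very end of the fingers, on their centre line; the grasp point (between the pads) lies 19 mm behind it (env.grasp_offset is the distance from the TCP to the grasp point, in m); z points along the fingers, y is the direction in which the jaws open and shut (so a half turn about z gives the same grasp; the last joint's range is limited). The gripper opens to 85 mm and grips with 20 to 120 N. Pads are 22 mm wide; open, the fingers measure 114 mm over their backs; the gripper's body (76 mm by 85 mm) begins 54 mm behind the grasp point. The pads swing forward as they close: fully open they stand 13 mm farther back than shut.
Start: joints at [-68.125, 18.312, 89.639, -0, 72.044, -1.146], TCP at [0.225, -0.529, 0.209] pointing down, gripper open.
Joint ranges: [-177.97, 177.97], [-48.28, 115.42], [12.27, 149.76], [-77.06, 257.06], [2.81, 150.46], [-146.56, 146.56]. Speed limits (degrees/s): [147.25, 147.25, 180, 180, 180, 180].

### API

Orientations are given as [roll, pitch, yaw] about the fixed x, y, z axes, in that order (R = Rz(yaw) Ry(pitch) Rx(roll)).
In Python, from station import readout, optics, env gives the robot as it stands.
- The arm moves only by the tool play_rows, never from a script. Its argument "moves" is a list of rows, each an object with "turn": the turn, a rotation vector about the world's x, y, z in degrees, a list of three; "slide": the shift along the world's x, y, z in cm, a list of three; "fingers": the opening, from 0 (shut) to 1 (fully open). A call has 1 to 12 rows; each row is the pose to reach, as a shift and turn from the pose commanded when the call began; what a row does not reach only later rows make up. A row lasts 1/12 s, in which the tool goes at most 41.7 mm and 7.16 degrees, less where a joint would pass 70% of its speed; a pose out of reach is approached as far as the arm can. A call with a gripper value outside its range is refused whole. The fingers move at their own pace and stop on an object; "squeeze" is the grip in N (left out, the last holds). Time passes only in rows, so rows that repeat a pose let the fingers close. It gives the time, the measured TCP pose, the force and the opening at its end, in the units of the state.
- readout.sense(): the state, without advancing time (a new reading comes with each control period).
- optics.read_camera(name): name is "side" or "top"; returns a dict with "pixels" (400x640x3 uint8, red, green, blue), "depth" (400x640 float32, m along the optical axis (not along the pixel's ray), 0 where there is no reading), "fovy" (degrees; the focal length in pixels is half the picture's height over the tangent of half this angle, whatever the lens; pixels are square), "cx", "cy" (the principal point, pixels), "origin" and "rotation" of the camera in the world. Camera axes: x right, y up, looking along -z (the intrinsics and any distortion apply to the point x, -y, -z); pixel columns grow to the right and rows downward; lengths in m; the calibration is good to about 2 mm. A picture is of the moment at which its call begins.
- env.close_job(): hands the job in, once; it reports no verdict.
The state is a dict: "time": time; "qpos": joint angles; "qd": joint speeds; "effort": joint torques, N m; "position": TCP position; "tcp_rot": TCP orientation; "force": force on the tool from outside, world axes, zero at the start; "torque": the same for the moment, N m; "grip_width": finger opening in m.
Only numpy, scipy, OpenCV 4.12 (cv2) and the standard library are available. Lean on these libraries where they do the work, as an engineer would, in place of code of your own. Each camera call takes 0.05 s, during which the arm holds its last target.

### The job

Get one dip pot out of the dispenser for this order. First lift the metal shaker off the delivery plate and stand it upright in the middle of the round rubber mat; then push the dispenser's spring plunger all the way in, once, so that the lowest pot slides out on to the plate, let the plunger come fully back, and stand that pot upright on the card disc in the free pocket of the cardboard carrier. Keep both shaker and pot upright throughout, leave the other two pots in the dispenser and do not shift the other things on the bench.

Things in the scene. Friction and masses are not known exactly. Their poses are not given: they have to be found in the camera images.
- dispenser: Bench-top steel dip-pot dispenser, fixed at a different place and angle each time. Origin on the bench (z = 0) under the axis of the pot stack; +x is the way the plunger is pushed and the pot comes out, z up. Its deck is 25 mm high; behind the cage the deck is 74 mm wide and ends 153 mm behind the origin.
- plate_centre (a point): Centre of the top face of the flat delivery plate, 25 mm above the bench, 98.5 mm ahead of the dispenser's origin; axes as the dispenser's. The plate has no rims and is 123 mm long (x) and 120 mm wide (y); it begins at the front of the cage.
- cage_top (a point): Centre of the roof of the cage that holds the pot stack, 156 mm above the bench, over the dispenser's origin. Roof 76 x 76 mm on upright steel strips; the gaps show the pots. A 44 mm high slot under the front strip lets one pot through
- plunger (a joint): Travel of the plunger in m along the dispenser's +x: 0 = out (at rest), 0.100 = fully in, at its stop. Pushing takes about 4 N at the start, 8 N at the end, plus 2.5 N at 0.1 m/s; let go, it springs back by itself within about a second. The lowest pot travels with it: fully in, the pot's centre is about 98 mm ahead of the stack axis. As it comes back the other pots drop down.
- push_plate (a point): Centre of the outer face of the black upright plate on the plunger's outer end, to be pushed towards the dispenser's +x. Plate 70 mm wide, 62 mm high (30 to 92 mm above the bench), 10 mm thick; at rest this face is 195 mm behind the dispenser's origin and it moves with the plunger. Axes as the dispenser's.
- pot_low_mid (a point): Lowest of the three pots at the start, the one to be served: white plastic cylinder with a foil lid, 58 mm diameter, 38 mm high, 40 to 85 g. Point at its centre, 19 mm above its underside; z is its upright axis.
- pot_low: The same pot; origin at the centre of its underside.
- pot_middle_mid (a point): Centre of the second pot in the stack, same shape; it stays in the dispenser.
- pot_top_mid (a point): Centre of the third pot in the stack, same shape; it stays in the dispenser.
- shaker_mid (a point): Plain metal shaker, a cylinder of 60 mm diameter and 118 mm height (its top 18 mm taper to a dome), 200 to 420 g, at first upright on the delivery plate. Point at its centre, 59 mm above its underside; z is its upright axis.
- shaker: The same shaker; origin at the centre of its underside.
- mat_top (a point): Centre of the top of the round black rubber mat, fixed, 110 mm diameter and 4 mm thick, on the bench between robot and dispenser; it may lie in any of three places there, the jar and the ramekin in the other two.
- carrier: Open-topped cardboard carrier, fixed, 236 mm long (x), 140 mm wide (y), 45 mm high, walls, divider and floor 5 mm thick. Origin at the centre of its underside. A divider makes two pockets, each about 110 mm along x and 130 mm along y inside, centred 58 mm either side of the origin along x. One holds the cup, the other the card disc.
- disc_top (a point): Centre of the top of the round white card disc, fixed, 100 mm diameter and 4 mm thick, in the middle of the floor of the free pocket (9 mm above the bench); which of the two pockets varies.
- cup: Lidded paper drinks cup, 80 mm diameter, 100 mm high, loose, standing in the other pocket of the carrier. Origin at the centre of its underside. Bystander.
- jar: Amber glass jar, 60 mm diameter, 90 mm high, loose on the bench. Origin at its underside. Bystander.
- ramekin: White round dish, 72 mm diameter, 45 mm high, loose on the bench. Origin at its underside. Bystander.
- bowl: Steel bowl, 100 mm diameter, 45 mm high, loose, beyond the dispenser. Origin at its underside. Bystander.
- scraper: White plastic dough scraper lying flat, 130 x 105 mm, 12 mm high, loose, to the right. Origin at its underside. Bystander.
- turner: Turner lying flat, 260 mm long, loose, beyond the dispenser. Bystander.
Things that resemble listed ones, but are neither listed nor needed, are in the scene too. Leave any red look-alike of the shaker alone.

How it is judged (in metres and radians):
On the way, in this order (a step that is already met when the one before it is completed fails the run):
1. the shaker stands upright on the mat, let go (horizontal distance between shaker_mid and mat_top below 0.025 m and height (world z) of shaker_mid below 0.07 m and angle between shaker_mid's own z axis and vertical below 0.1 rad and contact force between shaker and the fingers below 0.1 N and linear speed of shaker below 0.02 m/s), for 0.2 s.
2. the plunger is pushed fully in and the lowest pot is out on the delivery plate (value of joint plunger above 0.095 m and x of pot_low_mid in the frame of dispenser above 0.088 m), for 0.05 s.
At the end, for the whole second after the job is handed in: The lowest pot stands upright and still on the card disc, shaker upright and still on the mat (each within 0.1 rad and 25 mm of centre); the plunger is back out (under 6 mm); the two other pots are still in the dispenser (horizontal distance between shaker_mid and mat_top below 0.025 m and height (world z) of shaker_mid below 0.07 m and angle between each of shaker_mid, pot_low_mid's own z axis and vertical below 0.1 rad and horizontal distance between pot_low_mid and disc_top below 0.025 m and z of pot_low_mid in the frame of disc_top below 0.025 m and value of joint plunger below 0.006 m and x of each of pot_middle_mid, pot_top_mid in the frame of dispenser below 0.02 m and linear speed of each of pot_low, shaker below 0.02 m/s); the robot touches nothing.
It fails at once if the plunger is pushed in while the shaker is still on the delivery plate (value of joint plunger above 0.03 m and horizontal distance between shaker_mid and plate_centre below 0.07 m and height (world z) of shaker_mid below 0.095 m).
It fails at once if a second pot comes out of the dispenser (x of any of pot_middle_mid, pot_top_mid in the frame of dispenser above 0.035 m).
It fails at once if the shaker or the pot is tipped over (more than 0.6 rad) (angle between any of shaker_mid, pot_low_mid's own z axis and vertical above 0.6 rad).
It fails at once if a bystander is shifted more than 30 mm (distance of any of cup, jar, ramekin, bowl, scraper, turner from where it was at the start of the episode above 0.03 m).
It also fails if it takes over 72 s, if anything falls off the work surface, if the arm or the gripper's body presses on something with over 40 N, if the wrist force passes 120 N, or if a joint passes its speed limit or range.

## Working session

There is one attempt and no reset: what is moved stays moved. The work goes in short steps, Python scripts to look and compute and a tool call to move; the robot and the scene stay as the last step left them, time stands still between calls to the robot, and variables do not carry over. Pictures are saved under pics/ and viewed, and the job is handed in when it is done.

Besides the shell and the picture viewer there is one more tool, called after "Emit:" as a command line: name --argument value ..., lists and objects as JSON in quotes. play_rows: Moves the arm, as the interface text tells. Its arguments: {"type":"object","properties":{"moves":{"type":"array","items":{"type":"object","properties":{"turn":{"type":"array","items":{"type":"number"}},"slide":{"type":"array","items":{"type":"number"}},"fingers":{"type":"number"}}}},"squeeze":{"type":"number"}},"required":["moves"]}

```bash
mkdir -p pics; ls
python3 - <<'E'
from station import readout, optics, env
import cv2,numpy as np
print(readout.sense())
for n in("top","side"):
    c=optics.read_camera(n); cv2.imwrite(f"pics/{n}0.png",c["pixels"][:,:,::-1])
    np.savez(f"{n}0.npz",**c)
    print(n,{k:v for k,v in c.items() if k not in("pixels","depth")},(c["depth"]>0).mean())
E
```

```text
pics
{'time': 0.0, 'qpos': array([-6.81249275e+01,  1.83525697e+01,  8.97052216e+01, -1.45787642e-03,
        7.20437601e+01, -1.14486395e+00]), 'qd': array([-0.00352639, -0.08760958, -0.06153195,  0.04114922, -0.09534339,
       -0.02898497]), 'effort': array([ 2.07721307e-03, -4.15518200e+01, -2.34161943e+01, -6.43300223e-05,
        8.06272816e-03, -1.90305030e-05]), 'position': array([ 0.22466966, -0.52874332,  0.208081  ]), 'tcp_rot': array([-1.79898441e+02, -6.43235313e-04,  2.30203865e+01]), 'force': array([ 1.0212186 , -0.17047493, -0.24162378]), 'torque': array([0.00800238, 0.01247277, 0.00178606]), 'grip_width': 0.08536032171596465}
top {'fovy': 51.71033821327002, 'cx': 323.1376265552225, 'cy': 200.39798562217953, 'origin': array([ 0.39212442, -0.04683139,  1.3868029 ]), 'rotation': array([ 10.50102998,  -0.2939109 , -90.33211562])} 0.99602734375
side {'fovy': 43.088634904255606, 'cx': 321.0177035321016, 'cy': 197.22574182477766, 'origin': array([0.23526901, 0.7031217 , 1.0990373 ]), 'rotation': array([  40.3907453 ,    0.32628142, -149.98169882])} 0.996109375
```

View pics/top0.png

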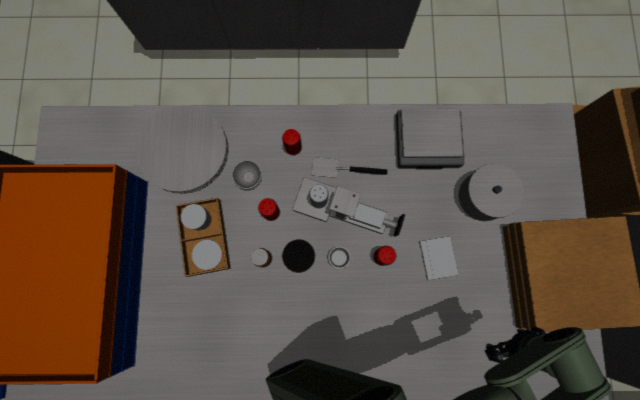

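View pics/side0.png

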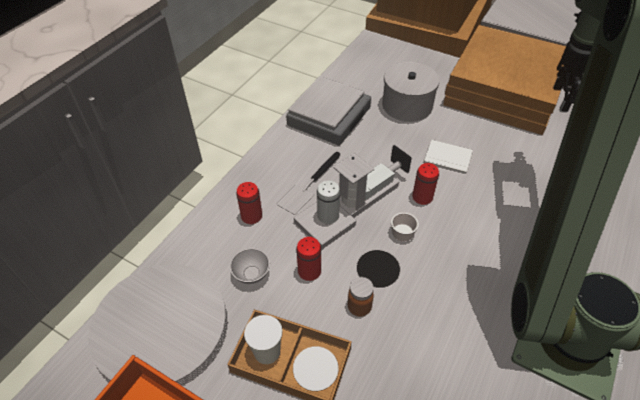

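The top view shows one metal shaker at about (318,195). Three red look-alikes are at (292,140), (268,209) and (385,256). The black mat is at (298,255), the carrier with its free disc at (207,254), and the black push plate at (398,225). The metal shaker on the plate is the one that fits; I'll confirm it in a crop.

```bash
cat > h.py <<'E'
import numpy as np,cv2
from scipy.spatial.transform import Rotation as R
def load(f): return dict(np.load(f))
def rot(c): return R.from_euler('xyz',c["rotation"],degrees=True).as_matrix()
def foc(c): return 200/np.tan(np.radians(float(c["fovy"])/2))
def cloud(c):
    v,u=np.mgrid[0:400,0:640]; f=foc(c); d=c["depth"]
    P=np.stack([(u-c["cx"])/f*d,-(v-c["cy"])/f*d,-d],-1)
    return P@rot(c).T+c["origin"]
def ray(c,uv,z):
    uv=np.atleast_2d(uv).astype(float); f=foc(c)
    D=np.stack([(uv[:,0]-c["cx"])/f,-(uv[:,1]-c["cy"])/f,-np.ones(len(uv))],-1)@rot(c).T
    t=(z-c["origin"][2])/D[:,2]
    return (c["origin"]+t[:,None]*D)[:,:2]
def proj(c,p):
    q=(np.asarray(p)-c["origin"])@rot(c); f=foc(c)
    return np.stack([c["cx"]+f*q[...,0]/-q[...,2],c["cy"]-f*q[...,1]/-q[...,2]],-1)
E
python3 - <<'E'
from h import *
t=load("top0.npz");s=load("side0.npz")
for n,c in(("top",t),("side",s)):
    P=cloud(c); 
    pts=dict(top=[(298,255),(207,254),(400,300),(250,310),(318,190),(345,193),(300,208),(470,290)],side=[(378,267),(316,367),(450,250),(330,188),(352,160),(420,350),(330,232)])[n]
    for p in pts: print(n,p,P[p[1],p[0]].round(4))
a=t["pixels"][160:290,230:430,::-1]; cv2.imwrite("pics/ct.png",cv2.resize(a,None,fx=4,fy=4,interpolation=cv2.INTER_CUBIC))
a=s["pixels"][130:290,270:470,::-1]; cv2.imwrite("pics/cs.png",cv2.resize(a,None,fx=3.7,fy=3.7,interpolation=cv2.INTER_CUBIC))
E
```

```text
top (298, 255) [0.4642 0.0293 0.0027]
top (207, 254) [0.4688 0.3299 0.01  ]
top (400, 300) [ 0.3162 -0.3052  0.    ]
top (250, 310) [0.2877 0.1842 0.0026]
top (318, 190) [ 0.6564 -0.0389  0.1377]
top (345, 193) [ 0.6426 -0.1211  0.1569]
top (300, 208) [0.6196 0.0224 0.0216]
top (470, 290) [ 0.3466 -0.5397 -0.0075]
side (378, 267) [0.4648 0.0293 0.0042]
side (316, 367) [0.4686 0.3337 0.0109]
side (450, 250) [ 0.3251 -0.1114  0.0032]
side (330, 188) [ 0.6429 -0.0367  0.1422]
side (352, 160) [ 0.6343 -0.138   0.1574]
side (420, 350) [0.2866 0.1794 0.0015]
side (330, 232) [0.6163 0.0087 0.0273]
```

View pics/ct.png

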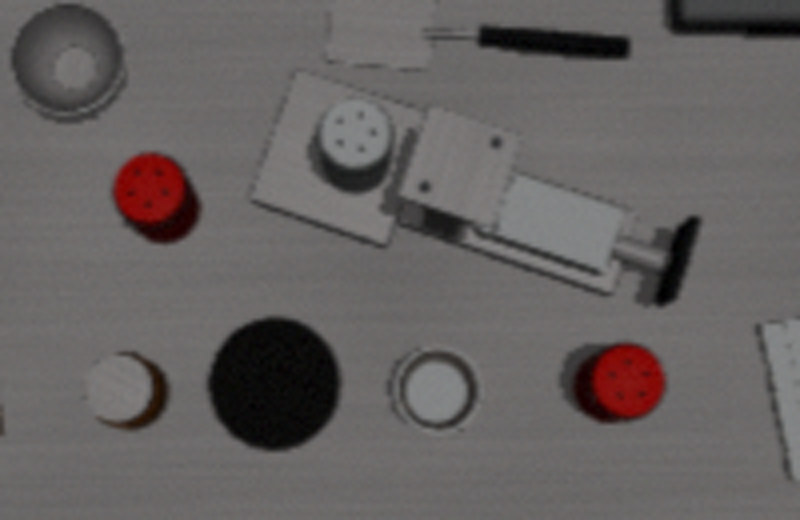

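View pics/cs.png

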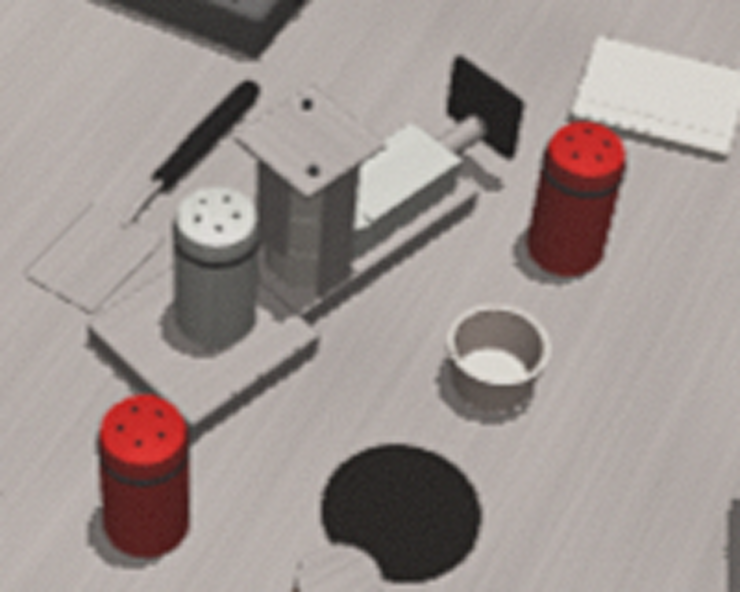

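The crops confirm it: the only grey-metal shaker stands on the plate, and the red ones are look-alikes. Next I'll measure.

```bash
cat > meas.py <<'E'
from h import *
from scipy.optimize import least_squares
t=load("top0.npz");s=load("side0.npz")
def fitc(xy,r=None):
    f=(lambda p:np.hypot(*(xy-p[:2]).T)-(r or p[2]))
    o=least_squares(f,[*xy.mean(0),r or .03],loss='soft_l1',f_scale=.002); return o.x.round(4),np.sqrt(np.median(o.fun**2)).round(4),len(xy)
for n,c in(("top",t),("side",s)):
    P=cloud(c);x,y,z=np.moveaxis(P,-1,0);g=c["pixels"].astype(int);hsvm=g.max(-1)
    # mat
    m=((hsvm<45)&(abs(x-.465)<.075)&(abs(y-.029)<.075)&(z<.02)).astype(np.uint8)
    k=np.argwhere(cv2.morphologyEx(m,cv2.MORPH_OPEN,np.ones((3,3))))[:,::-1]
    h=cv2.convexHull(k.astype(np.int32))[:,0]; print(n,"mat",fitc(ray(c,h,.004)))
    # disc
    th=200 if 0 else np.percentile(hsvm[(abs(x-.469)<.03)&(abs(y-.331)<.03)],50)*.85
    gray=g.min(-1)
    m=((gray>th*.9)&(abs(x-.469)<.06)&(abs(y-.331)<.06)&(z<.02)).astype(np.uint8)
    k=np.argwhere(m)[:,::-1]; h=cv2.convexHull(k.astype(np.int32))[:,0]; xy=ray(c,h,.009)
    print(n,"disc",fitc(xy))
    for nm,lo,hi,x0,y0,rr in(("roof",.150,.165,.64,-.125,.08),("plate",.018,.033,.63,-.02,.12),("shaker",.04,.1,.64,-.037,.05),("shk top",.125,.16,.645,-.037,.04),("push",.04,.088,.57,-.31,.06),("carrier rim",.04,.05,.53,.34,.17),("cup",.09,.12,.58,.37,.06),("jar",.02,.085,.46,.14,.06),("ramekin",.01,.042,.46,-.1,.06),("redL",.02,.1,.61,.12,.06),("redR",.02,.1,.46,-.25,.06)):
        m=(z>lo)&(z<hi)&(np.hypot(x-x0,y-y0)<rr)
        if nm=="push": m&=hsvm<50
        k=P[m]
        if len(k)<8: print(n,nm,"few",len(k));continue
        if nm in("roof","plate","push","carrier rim"):
            rc=cv2.minAreaRect((k[:,:2]*1000).astype(np.float32)); print(n,nm,len(k),np.round(rc[0],1),np.round(rc[1],1),round(rc[2],2),"z",np.median(k[:,2]).round(4))
        else: print(n,nm,*fitc(k[:,:2]),"ext",k[:,:2].min(0).round(3),k[:,:2].max(0).round(3),"zmax",k[:,2].max().round(3))
E
python3 meas.py
```

```text
top mat (array([0.4631, 0.029 , 0.0531]), np.float64(0.0002), 23)
top disc (array([0.4652, 0.3299, 0.0503]), np.float64(0.0017), 19)
top roof 606 [ 618.3 -120.8] [75.  76.3] 70.88 z 0.1554
top plate 917 [650.7 -27.3] [226.5 136. ] 80.02 z 0.0241
top shaker [ 0.6481 -0.0409  0.0299] 0.0003 53 ext [ 0.617 -0.071] [ 0.647 -0.013] zmax 0.098
top shk top [ 0.6459 -0.0409  0.0205] 0.0053 274 ext [ 0.617 -0.07 ] [ 0.675 -0.014] zmax 0.145
top push 50 [ 555.4 -294.6] [ 7.7 66. ] 71.94 z 0.0646
top carrier rim 374 [552.3 346.3] [291.3 141.4] 10.27 z 0.0433
top cup [0.5815 0.3519 0.0282] 0.0072 510 ext [0.544 0.312] [0.621 0.392] zmax 0.11
top jar [0.4552 0.1435 0.027 ] 0.0015 92 ext [0.427 0.115] [0.484 0.162] zmax 0.085
top ramekin [ 0.4549 -0.1063  0.0294] 0.0015 117 ext [ 0.423 -0.138] [ 0.487 -0.073] zmax 0.042
top redL [0.6102 0.1213 0.03  ] 0.0003 81 ext [0.58  0.091] [0.64  0.145] zmax 0.099
top redR [ 0.458  -0.2506  0.0299] 0.0002 73 ext [ 0.428 -0.28 ] [ 0.486 -0.22 ] zmax 0.1
side mat (array([0.464 , 0.032 , 0.0522]), np.float64(0.0004), 20)
side disc (array([0.4618, 0.3271, 0.0568
[... 201 characters left out ...]
616 -0.087] [ 0.673 -0.006] zmax 0.1
side shk top [ 0.6452 -0.0344  0.0211] 0.0045 362 ext [ 0.617 -0.064] [ 0.675 -0.007] zmax 0.146
side push 206 [ 555.8 -292.2] [ 9.9 70.3] 69.69 z 0.0671
side carrier rim 964 [551.8 350. ] [289.2 142.9] 10.45 z 0.0442
side cup [0.5813 0.3574 0.0286] 0.007 1093 ext [0.543 0.316] [0.622 0.395] zmax 0.111
side jar [0.4558 0.1481 0.0282] 0.0014 392 ext [0.426 0.131] [0.484 0.179] zmax 0.085
side ramekin [ 0.4547 -0.1017  0.0308] 0.0015 350 ext [ 0.422 -0.14 ] [ 0.491 -0.068] zmax 0.042
side redL [0.6103 0.1242 0.0295] 0.0007 439 ext [0.58  0.109] [0.634 0.156] zmax 0.1
side redR [ 0.4579 -0.2474  0.0296] 0.0009 437 ext [ 0.427 -0.253] [ 0.487 -0.213] zmax 0.1
```

Measurements averaged over both views:

| Item | World position (x, y) |
|---|---|
| Dispenser origin | (0.6185, -0.119), yaw 71° |
| Shaker | (0.6465, -0.0385) |
| Mat | (0.4636, 0.0305) |
| Disc | about (0.466, 0.331) |

I'll go above the shaker with the jaws across the dispenser (yaw 71°).

Emit:
play_rows --moves '[{"slide":[0,0,5],"fingers":1},{"slide":[4,5,5],"turn":[0,0,6],"fingers":1},{"slide":[42.2,49,5],"turn":[0,0,48],"fingers":1},{"slide":[42.2,49,5],"turn":[0,0,48],"fingers":1},{"slide":[42.2,49,5],"turn":[0,0,48],"fingers":1},{"slide":[42.2,49,5],"turn":[0,0,48],"fingers":1},{"slide":[42.2,49,5],"turn":[0,0,48],"fingers":1},{"slide":[42.2,49,5],"turn":[0,0,48],"fingers":1},{"slide":[42.2,49,5],"turn":[0,0,48],"fingers":1},{"slide":[42.2,49,5],"turn":[0,0,48],"fingers":1},{"slide":[42.2,49,5],"turn":[0,0,48],"fingers":1},{"slide":[42.2,49,5],"turn":[0,0,48],"fingers":1}]'

```text
invalid input at $.moves[0]: expected keys turn, slide, fingers
```

Emit:
play_rows --moves '[{"slide":[0,0,5],"turn":[0,0,0],"fingers":1},{"slide":[4,5,5],"turn":[0,0,6],"fingers":1},{"slide":[42.2,49,5],"turn":[0,0,48],"fingers":1},{"slide":[42.2,49,5],"turn":[0,0,48],"fingers":1},{"slide":[42.2,49,5],"turn":[0,0,48],"fingers":1},{"slide":[42.2,49,5],"turn":[0,0,48],"fingers":1},{"slide":[42.2,49,5],"turn":[0,0,48],"fingers":1},{"slide":[42.2,49,5],"turn":[0,0,48],"fingers":1},{"slide":[42.2,49,5],"turn":[0,0,48],"fingers":1},{"slide":[42.2,49,5],"turn":[0,0,48],"fingers":1},{"slide":[42.2,49,5],"turn":[0,0,48],"fingers":1},{"slide":[42.2,49,5],"turn":[0,0,48],"fingers":1}]'

```text
time: 1.1
position: [0.5241, -0.18, 0.2577]
tcp_rot: [-180.0, 0.0, 71.0]
force: [0.0, -1.1, -0.6]
grip_width: 0.0856
```

Emit:
play_rows --moves '[{"slide":[10,12,0],"turn":[0,0,0],"fingers":1},{"slide":[10,12,0],"turn":[0,0,0],"fingers":1},{"slide":[10,12,0],"turn":[0,0,0],"fingers":1},{"slide":[10,12,0],"turn":[0,0,0],"fingers":1},{"slide":[10,12,0],"turn":[0,0,0],"fingers":1},{"slide":[10,12,0],"turn":[0,0,0],"fingers":1},{"slide":[10,12,0],"turn":[0,0,0],"fingers":1}]'

```text
time: 1.68
position: [0.6228, -0.0623, 0.2574]
tcp_rot: [-179.9, 0.1, 71.0]
force: [0.4, 0.0, 0.9]
grip_width: 0.0855
```

```bash
cat > snap.py <<'E'
import sys
from station import readout, optics
from h import *
k=sys.argv[1]
s=readout.sense(); print({a:np.round(s[a],4) for a in("time","position","tcp_rot","force","grip_width","qpos")})
for n in("top","side"):
    c=optics.read_camera(n); np.savez(f"{n}{k}.npz",**c); a=c["pixels"][:,:,::-1]
    p=proj(c,np.array([float(v) for v in sys.argv[2:5]])).astype(int)
    w,h=(100,75)
    x0=np.clip(p[0]-w,0,640-2*w);y0=np.clip(p[1]-h,0,400-2*h)
    cv2.imwrite(f"pics/{n}{k}.png",cv2.resize(a[y0:y0+2*h,x0:x0+2*w],None,fx=4,fy=4,interpolation=cv2.INTER_CUBIC)); print(n,"crop origin",x0,y0)
E
python3 snap.py 1 .6465 -.0385 .1
```

```text
{'time': np.float64(1.6833), 'position': array([ 0.6228, -0.0623,  0.2574]), 'tcp_rot': array([-1.799259e+02,  5.530000e-02,  7.103100e+01]), 'force': array([0.3696, 0.0247, 0.8613]), 'grip_width': np.float64(0.0855), 'qpos': array([-6.74360e+00,  2.16959e+01,  7.75741e+01, -3.89000e-02,
        8.08141e+01,  1.22317e+01])}
top crop origin 217 120
side crop origin 228 122
```

Emit:
play_rows --moves '[{"slide":[2.4,2.4,0],"turn":[0,0,0],"fingers":1},{"slide":[2.4,2.4,-6],"turn":[0,0,0],"fingers":1},{"slide":[2.4,2.4,-6],"turn":[0,0,0],"fingers":1},{"slide":[2.4,2.4,-6],"turn":[0,0,0],"fingers":1},{"slide":[2.4,2.4,-6],"turn":[0,0,0],"fingers":1}]'

```text
time: 2.2
position: [0.6465, -0.039, 0.1977]
tcp_rot: [-179.9, 0.0, 70.9]
force: [0.3, 0.2, 0.4]
grip_width: 0.0855
```

```bash
python3 snap.py 2 .6465 -.0385 .15
```

```text
{'time': np.float64(2.2), 'position': array([ 0.6465, -0.039 ,  0.1977]), 'tcp_rot': array([-1.799006e+02,  3.550000e-02,  7.093120e+01]), 'force': array([0.2735, 0.2063, 0.3768]), 'grip_width': np.float64(0.0855), 'qpos': array([-4.46570e+00,  2.53542e+01,  8.02902e+01, -9.60000e-03,
        7.44607e+01,  1.46056e+01])}
top crop origin 217 117
side crop origin 229 109
```

View pics/side2.png

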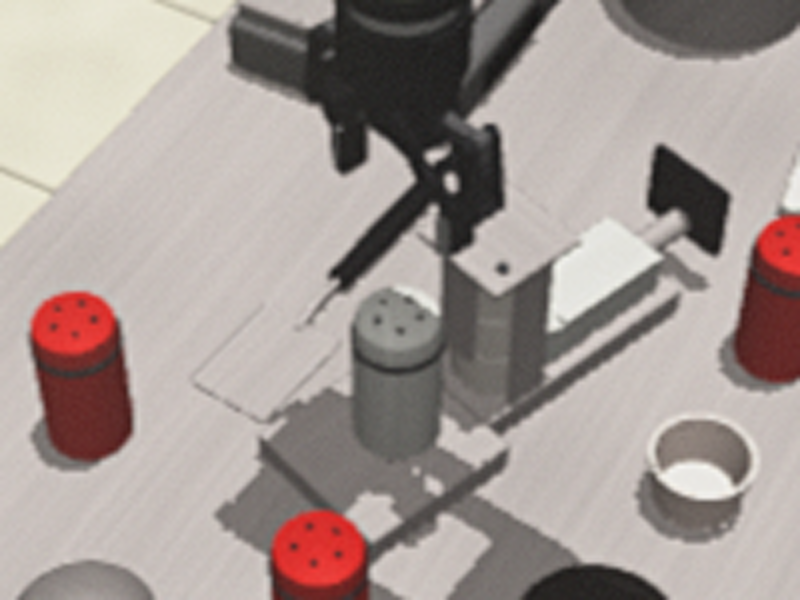

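View pics/top2.png

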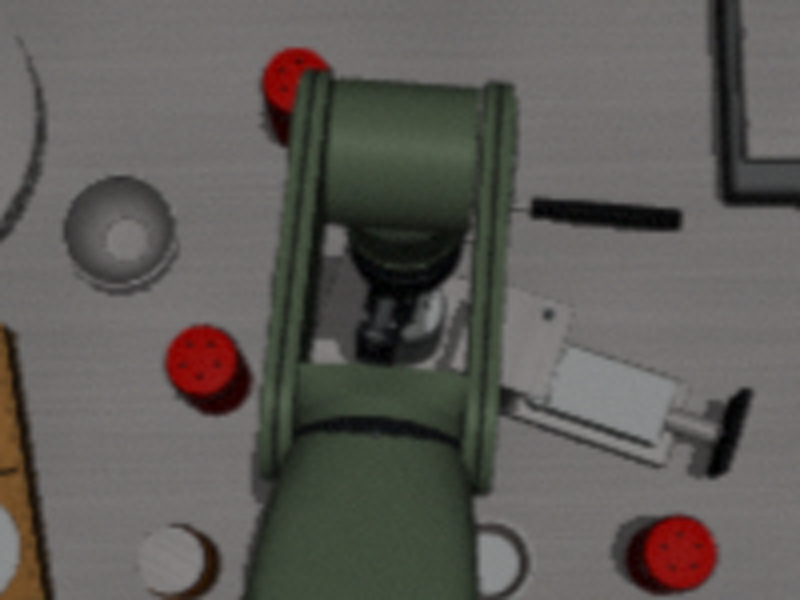

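The side view shows the fingers, at about (350,150) and (465,210) in the crop, straddling the shaker at (400,310). Going down to grasp.

Emit:
play_rows --moves '[{"slide":[0,0.05,-4],"turn":[0,0,0],"fingers":1},{"slide":[0,0.05,-7],"turn":[0,0,0],"fingers":1},{"slide":[0,0.05,-9.5],"turn":[0,0,0],"fingers":1},{"slide":[0,0.05,-11.3],"turn":[0,0,0],"fingers":1},{"slide":[0,0.05,-11.3],"turn":[0,0,0],"fingers":1},{"slide":[0,0.05,-11.3],"turn":[0,0,0],"fingers":1}]'

```text
time: 2.8
position: [0.648, -0.0379, 0.0863]
tcp_rot: [179.9, -0.0, 71.0]
force: [0.3, -0.2, -0.2]
grip_width: 0.0856
```

Emit:
play_rows --squeeze 35 --moves '[{"slide":[0,0,0],"turn":[0,0,0],"fingers":0.5},{"slide":[0,0,0],"turn":[0,0,0],"fingers":0.5},{"slide":[0,0,0],"turn":[0,0,0],"fingers":0.5},{"slide":[0,0,0],"turn":[0,0,0],"fingers":0.5},{"slide":[0,0,0],"turn":[0,0,0],"fingers":0.5},{"slide":[0,0,0],"turn":[0,0,0],"fingers":0.5},{"slide":[0,0,0],"turn":[0,0,0],"fingers":0.5},{"slide":[0,0,0],"turn":[0,0,0],"fingers":0.5}]'

```text
time: 3.47
position: [0.6488, -0.0376, 0.0881]
tcp_rot: [179.7, -0.1, 71.0]
force: [-1.7, 0.1, 6.0]
grip_width: 0.0581
```

Emit:
play_rows --moves '[{"slide":[0,0,0.5],"turn":[0,0,0],"fingers":0.5},{"slide":[0,0,1],"turn":[0,0,0],"fingers":0.5},{"slide":[0,0,2],"turn":[0,0,0],"fingers":0.5},{"slide":[0,0,3],"turn":[0,0,0],"fingers":0.5},{"slide":[0,0,3],"turn":[0,0,0],"fingers":0.5},{"slide":[0,0,3],"turn":[0,0,0],"fingers":0.5}]'

```text
time: 3.97
position: [0.648, -0.0375, 0.1161]
tcp_rot: [179.9, -0.0, 71.0]
force: [0.0, -0.2, -4.5]
grip_width: 0.0585
```

```bash
python3 snap.py 3 .6465 -.0385 .1
```

```text
{'time': np.float64(3.9667), 'position': array([ 0.648 , -0.0375,  0.1161]), 'tcp_rot': array([ 1.798748e+02, -2.990000e-02,  7.102490e+01]), 'force': array([ 4.3000e-03, -2.2460e-01, -4.4698e+00]), 'grip_width': np.float64(0.0585), 'qpos': array([-4.32300e+00,  2.85860e+01,  8.70476e+01, -3.10000e-03,
        6.42378e+01,  1.46535e+01])}
top crop origin 217 120
side crop origin 228 122
```

View pics/side3.png

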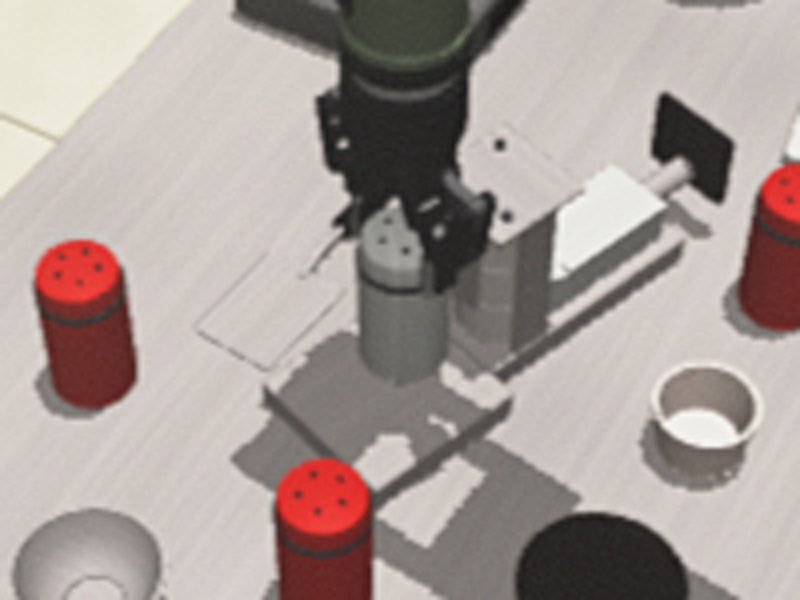

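The shaker is lifted and upright: its bottom is clear of the plate at about (400,375) in the crop, and the load reads 4.5 N. Carrying it to the mat.

Emit:
play_rows --moves '[{"slide":[0,0,3],"turn":[0,0,0],"fingers":0.5},{"slide":[-2,0.7,4],"turn":[0,0,0],"fingers":0.5},{"slide":[-5,1.8,4],"turn":[0,0,0],"fingers":0.5},{"slide":[-8,3,4],"turn":[0,0,0],"fingers":0.5},{"slide":[-11,4.1,4],"turn":[0,0,0],"fingers":0.5},{"slide":[-14,5.2,4],"turn":[0,0,0],"fingers":0.5},{"slide":[-17,6.3,3],"turn":[0,0,0],"fingers":0.5},{"slide":[-18.4,6.8,1.5],"turn":[0,0,0],"fingers":0.5},{"slide":[-18.4,6.8,0],"turn":[0,0,0],"fingers":0.5},{"slide":[-18.4,6.8,-1.5],"turn":[0,0,0],"fingers":0.5},{"slide":[-18.4,6.8,-3],"turn":[0,0,0],"fingers":0.5},{"slide":[-18.4,6.8,-3],"turn":[0,0,0],"fingers":0.5}]'

```text
time: 5.07
position: [0.4607, 0.0306, 0.0825]
tcp_rot: [-179.7, 0.1, 71.0]
force: [-0.1, -0.3, -4.2]
grip_width: 0.0584
```

```bash
python3 snap.py 4 .4636 .0305 .06
```

```text
{'time': np.float64(5.0667), 'position': array([0.4607, 0.0306, 0.0825]), 'tcp_rot': array([-1.796556e+02,  1.373000e-01,  7.103300e+01]), 'force': array([-0.1318, -0.3148, -4.2054]), 'grip_width': np.float64(0.0584), 'qpos': array([ 2.369800e+00,  1.569220e+01,  1.142196e+02, -3.300000e-03,
        5.045890e+01,  2.133940e+01])}
top crop origin 196 179
side crop origin 280 180
```

View pics/side4.png

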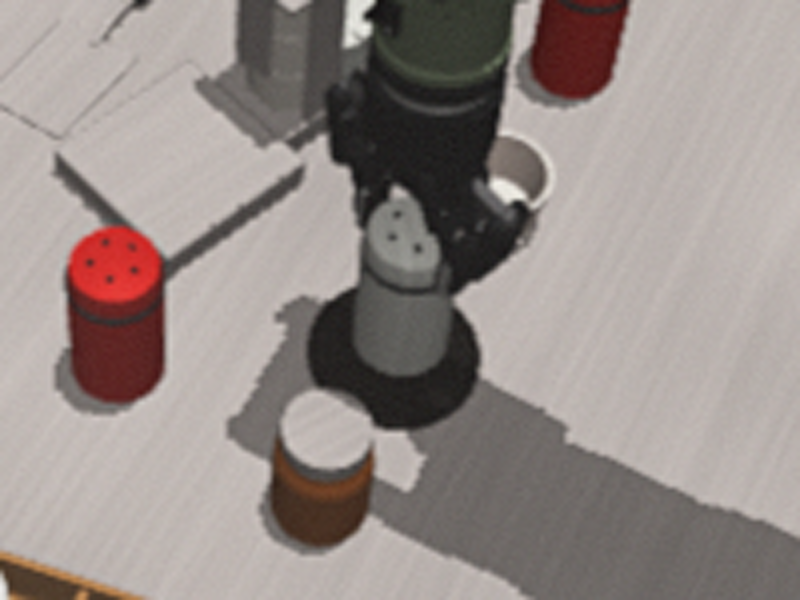

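The shaker hangs over the mat but may have swung slightly in the grip, so I'll measure its axis.

```bash
cat > tilt.py <<'E'
import sys
from h import *
from scipy.optimize import least_squares
k,x0,y0,zlo,zhi,r=sys.argv[1],*map(float,sys.argv[2:7])
c=load(f"side{k}.npz");P=cloud(c);d=c["depth"]
sat=c["pixels"].astype(int); br=sat.max(-1)
x,y,z=np.moveaxis(P,-1,0)
edge=cv2.morphologyEx(d,cv2.MORPH_GRADIENT,np.ones((3,3)))>.02
m=(np.hypot(x-x0,y-y0)<r+.012)&(z>zlo)&(z<zhi)&(br>55)&~edge
Q=P[m]
f=lambda p:np.hypot(Q[:,0]-p[0]-p[2]*(Q[:,2]-zlo),Q[:,1]-p[1]-p[3]*(Q[:,2]-zlo))-r
o=least_squares(f,[x0,y0,0,0],loss='soft_l1',f_scale=.0015)
print(len(Q),o.x.round(4),"tilt deg",np.degrees(np.hypot(*o.x[2:])).round(2),"res",np.abs(o.fun).mean().round(4))
E
python3 tilt.py 0 .6465 -.0385 .035 .12 .03
python3 tilt.py 3 .648 -.0375 .065 .12 .03
python3 tilt.py 4 .4607 .0306 .025 .085 .03
python3 tilt.py 0 .6103 .1242 .005 .095 .03
```

```text
355 [ 0.6482 -0.0387  0.0029  0.0067] tilt deg 0.42 res 0.0012
248 [ 6.469e-01 -3.830e-02  5.400e-03  3.000e-04] tilt deg 0.31 res 0.0011
230 [ 0.4613  0.0295 -0.0077 -0.0016] tilt deg 0.45 res 0.0009
345 [ 0.6108  0.1236 -0.0028  0.0028] tilt deg 0.23 res 0.001
```

It is upright (0.45°). Lowering.

Emit:
play_rows --moves '[{"slide":[0.2,0,-0.5],"turn":[0,0,0],"fingers":0.5},{"slide":[0.2,0,-1.0],"turn":[0,0,0],"fingers":0.5},{"slide":[0.2,0,-1.3],"turn":[0,0,0],"fingers":0.5},{"slide":[0.2,0,-1.3],"turn":[0,0,0],"fingers":0.5},{"slide":[0.2,0,-1.3],"turn":[0,0,0],"fingers":0.5}]'

```text
time: 5.58
position: [0.4653, 0.0305, 0.072]
tcp_rot: [-180.0, 0.0, 71.0]
force: [-0.3, -0.0, -2.8]
grip_width: 0.0581
```

Emit:
play_rows --moves '[{"slide":[0,0,-0.1],"turn":[0,0,0],"fingers":0.5},{"slide":[0,0,-0.2],"turn":[0,0,0],"fingers":0.5},{"slide":[0,0,-0.2],"turn":[0,0,0],"fingers":0.5},{"slide":[0,0,-0.2],"turn":[0,0,0],"fingers":0.5}]'

```text
time: 5.92
position: [0.4654, 0.0306, 0.0701]
tcp_rot: [180.0, -0.0, 71.0]
force: [0.0, -0.0, -3.4]
grip_width: 0.0581
```

Emit:
play_rows --moves '[{"slide":[0,0,-0.1],"turn":[0,0,0],"fingers":0.5},{"slide":[0,0,-0.2],"turn":[0,0,0],"fingers":0.5},{"slide":[0,0,-0.2],"turn":[0,0,0],"fingers":0.5},{"slide":[0,0,-0.2],"turn":[0,0,0],"fingers":0.5}]'

```text
time: 6.25
position: [0.4653, 0.0306, 0.0679]
tcp_rot: [-180.0, 0.0, 71.0]
force: [-0.0, -0.2, -4.4]
grip_width: 0.0582
```

Emit:
play_rows --moves '[{"slide":[0,0,-0.1],"turn":[0,0,0],"fingers":0.5},{"slide":[0,0,-0.2],"turn":[0,0,0],"fingers":0.5},{"slide":[0,0,-0.2],"turn":[0,0,0],"fingers":0.5}]'

```text
time: 6.5
position: [0.4656, 0.0307, 0.0672]
tcp_rot: [180.0, -0.0, 71.0]
force: [-3.2, 0.2, 6.6]
grip_width: 0.058
```

It has touched the mat (+6.6 N). Releasing and lifting off.

Emit:
play_rows --moves '[{"slide":[0,0,0.1],"turn":[0,0,0],"fingers":0.75},{"slide":[0,0,0.1],"turn":[0,0,0],"fingers":0.9},{"slide":[0,0,0.1],"turn":[0,0,0],"fingers":1},{"slide":[0,0,0.1],"turn":[0,0,0],"fingers":1},{"slide":[0,0,0.1],"turn":[0,0,0],"fingers":1},{"slide":[0,0,0.1],"turn":[0,0,0],"fingers":1},{"slide":[0,0,3],"turn":[0,0,0],"fingers":1},{"slide":[0,0,7],"turn":[0,0,0],"fingers":1},{"slide":[0,0,11],"turn":[0,0,0],"fingers":1},{"slide":[0,0,15],"turn":[0,0,0],"fingers":1},{"slide":[0,0,15],"turn":[0,0,0],"fingers":0}]'

```text
time: 7.42
position: [0.47, 0.0308, 0.2238]
tcp_rot: [179.1, -0.3, 71.0]
force: [1.2, 0.3, -0.2]
grip_width: 0.0754
```

```bash
python3 snap.py 5 .4636 .0305 .06;python3 tilt.py 5 .4636 .0306 .015 .1 .03
```

```text
{'time': np.float64(7.4167), 'position': array([0.47  , 0.0308, 0.2238]), 'tcp_rot': array([179.1419,  -0.3308,  71.0261]), 'force': array([ 1.2292,  0.3343, -0.1622]), 'grip_width': np.float64(0.0754), 'qpos': array([ 2.350500e+00,  7.810700e+00,  1.015721e+02, -4.100000e-03,
        6.969750e+01,  2.132830e+01])}
top crop origin 196 179
side crop origin 280 180
352 [0.4639 0.0294 0.0131 0.0061] tilt deg 0.83 res 0.0009
```

View pics/side5.png

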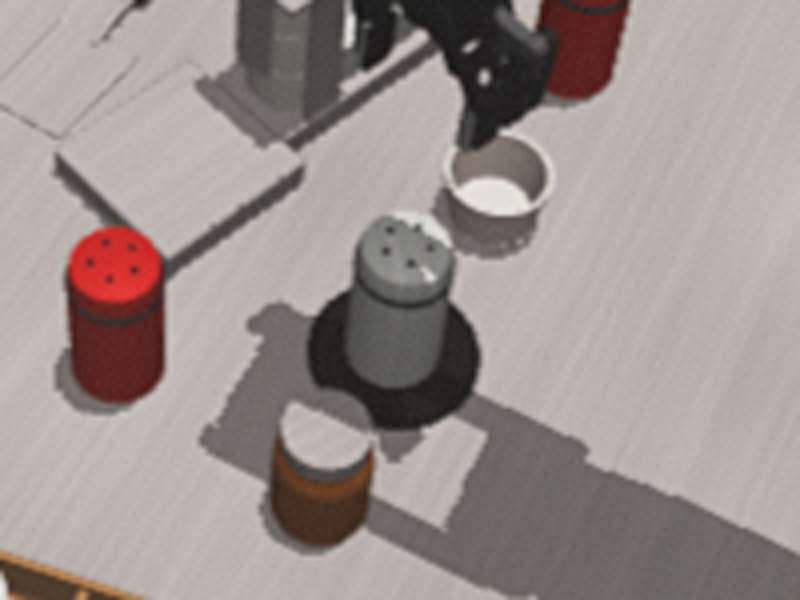

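The shaker stands upright on the mat at (0.464, 0.029); in the crop its base is at (395,345) inside the black disc. Next I'll move behind the push plate with closed fingers.

Emit:
play_rows --moves '[{"slide":[7.2,-37.3,0],"turn":[0,0,0],"fingers":0},{"slide":[7.2,-37.3,0],"turn":[0,0,0],"fingers":0},{"slide":[7.2,-37.3,0],"turn":[0,0,0],"fingers":0},{"slide":[7.2,-37.3,0],"turn":[0,0,0],"fingers":0},{"slide":[7.2,-37.3,0],"turn":[0,0,0],"fingers":0},{"slide":[7.2,-37.3,0],"turn":[0,0,0],"fingers":0},{"slide":[7.2,-37.3,0],"turn":[0,0,0],"fingers":0},{"slide":[7.2,-37.3,0],"turn":[0,0,0],"fingers":0},{"slide":[7.2,-37.3,0],"turn":[0,0,0],"fingers":0},{"slide":[7.2,-37.3,0],"turn":[0,0,0],"fingers":0},{"slide":[7.2,-37.3,0],"turn":[0,0,0],"fingers":0},{"slide":[7.2,-37.3,0],"turn":[0,0,0],"fingers":0}]'

```text
time: 8.52
position: [0.5364, -0.3416, 0.2137]
tcp_rot: [-179.8, -0.1, 71.0]
force: [-0.3, -0.2, 0.0]
grip_width: 0.0004
```

```bash
python3 snap.py 6 .56 -.3 .09
```

```text
{'time': np.float64(8.5167), 'position': array([ 0.5364, -0.3416,  0.2137]), 'tcp_rot': array([-1.79756e+02, -1.03300e-01,  7.09776e+01]), 'force': array([-0.2549, -0.1602,  0.0339]), 'grip_width': np.float64(0.0004), 'qpos': array([-3.35506e+01,  2.38665e+01,  8.03822e+01,  4.00000e-02,
        7.60134e+01, -1.45382e+01])}
top crop origin 300 147
side crop origin 300 75
```

View pics/side6.png

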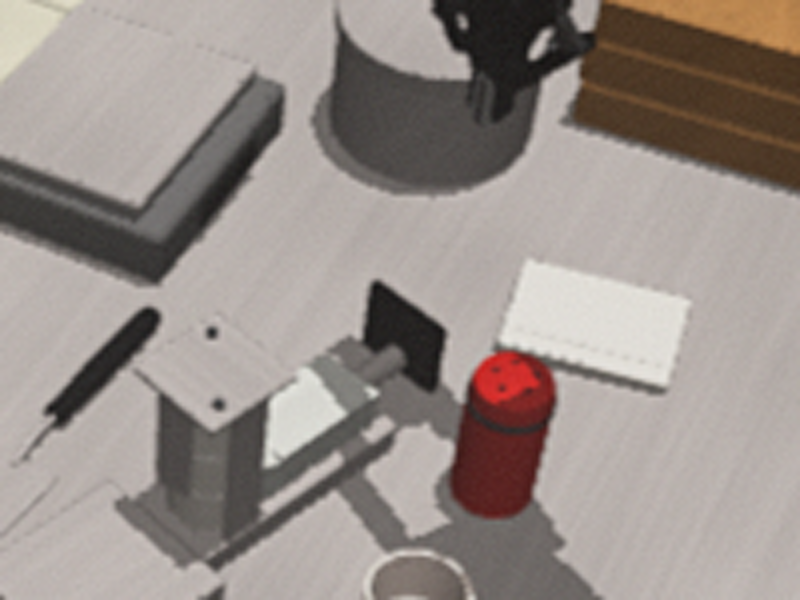

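The path down behind the plate is clear: the fingers at (490,100) in the crop end above and behind the black plate at (405,330), and the red shaker is well aside.

Emit:
play_rows --moves '[{"slide":[0.5,0,-4],"turn":[0,0,0],"fingers":0},{"slide":[0.5,0,-8],"turn":[0,0,0],"fingers":0},{"slide":[0.5,0,-12],"turn":[0,0,0],"fingers":0},{"slide":[0.5,0,-15],"turn":[0,0,0],"fingers":0},{"slide":[0.5,0,-16],"turn":[0,0,0],"fingers":0},{"slide":[0.5,0,-16],"turn":[0,0,0],"fingers":0},{"slide":[0.5,0,-16],"turn":[0,0,0],"fingers":0}]'

```text
time: 9.2
position: [0.5433, -0.342, 0.0573]
tcp_rot: [179.9, 0.0, 71.1]
force: [-0.7, -0.1, 0.7]
grip_width: -0.0003
```

```bash
python3 snap.py 7 .56 -.3 .07
```

```text
{'time': np.float64(9.2), 'position': array([ 0.5433, -0.342 ,  0.0573]), 'tcp_rot': array([1.799021e+02, 1.930000e-02, 7.108880e+01]), 'force': array([-0.6564, -0.1305,  0.6626]), 'grip_width': np.float64(-0.0003), 'qpos': array([-3.32185e+01,  3.11095e+01,  9.20124e+01,  6.50000e-03,
        5.67784e+01, -1.43109e+01])}
top crop origin 299 148
side crop origin 300 80
```

View pics/side7.png

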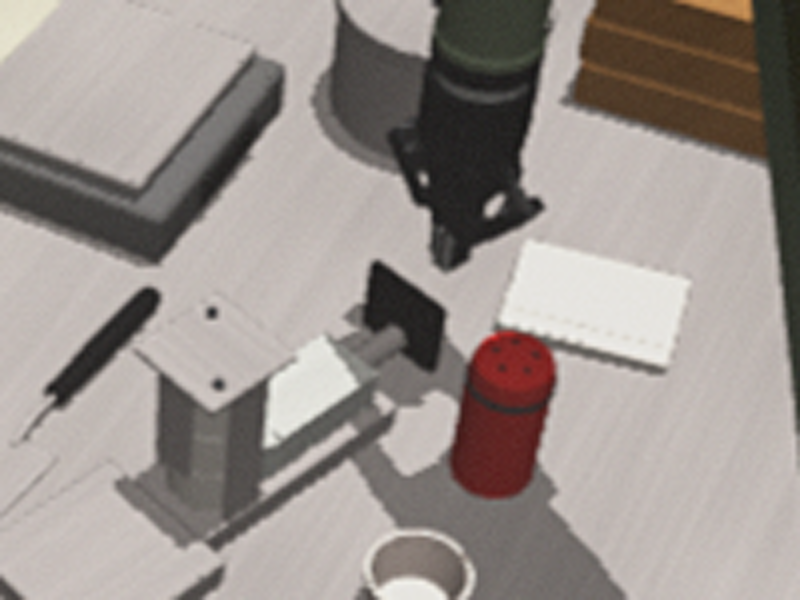

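View pics/top7.png

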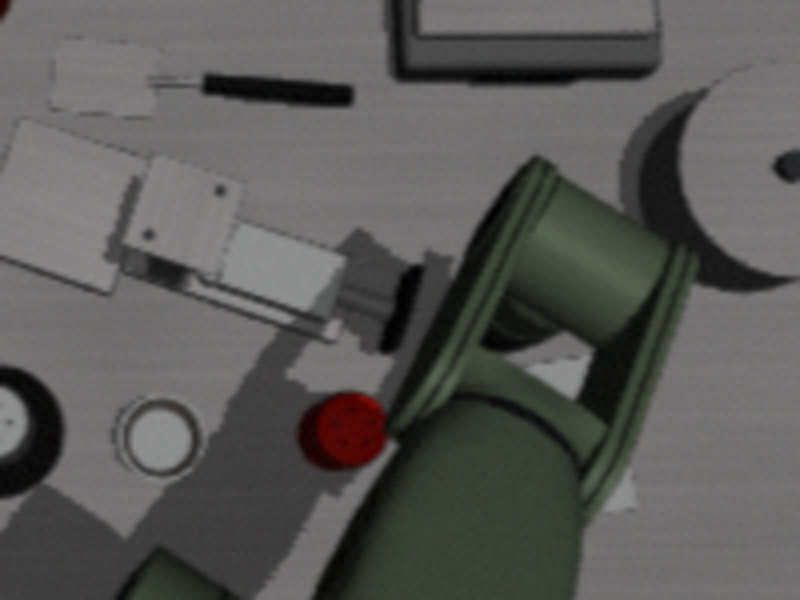

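Lateral offset from the axis is about 1.5 mm, and contact is expected after about 3 cm. Pushing along (0.326, 0.946).

Emit:
play_rows --moves '[{"slide":[0.33,0.95,0],"turn":[0,0,0],"fingers":0},{"slide":[0.65,1.89,0],"turn":[0,0,0],"fingers":0},{"slide":[0.98,2.84,0],"turn":[0,0,0],"fingers":0},{"slide":[1.3,3.78,0],"turn":[0,0,0],"fingers":0},{"slide":[1.63,4.73,0],"turn":[0,0,0],"fingers":0},{"slide":[1.63,4.73,0],"turn":[0,0,0],"fingers":0}]'

```text
time: 9.8
position: [0.5595, -0.295, 0.0573]
tcp_rot: [179.9, 0.2, 71.2]
force: [-1.8, -5.0, 2.1]
grip_width: -0.0002
```

Emit:
play_rows --moves '[{"slide":[0.33,0.95,0],"turn":[0,0,0],"fingers":0},{"slide":[0.65,1.89,0],"turn":[0,0,0],"fingers":0},{"slide":[0.98,2.84,0],"turn":[0,0,0],"fingers":0},{"slide":[1.3,3.78,0],"turn":[0,0,0],"fingers":0},{"slide":[1.63,4.73,0],"turn":[0,0,0],"fingers":0},{"slide":[1.95,5.67,0],"turn":[0,0,0],"fingers":0},{"slide":[2.28,6.62,0],"turn":[0,0,0],"fingers":0},{"slide":[2.44,7.09,0],"turn":[0,0,0],"fingers":0},{"slide":[2.44,7.09,0],"turn":[0,0,0],"fingers":0},{"slide":[2.44,7.09,0],"turn":[0,0,0],"fingers":0}]'

```text
time: 10.63
position: [0.584, -0.2258, 0.0573]
tcp_rot: [179.8, 0.2, 71.1]
force: [-1.2, -8.1, 2.8]
grip_width: 0.0001
```

```bash
python3 snap.py 8 .61 -.15 .07
```

```text
{'time': np.float64(10.6333), 'position': array([ 0.584 , -0.2258,  0.0573]), 'tcp_rot': array([179.7767,   0.2148,  71.1201]), 'force': array([-1.2398, -8.0998,  2.8325]), 'grip_width': np.float64(0.0001), 'qpos': array([-22.0784,  29.8231,  94.4662,  -0.2452,  55.4759,  -3.0604])}
top crop origin 252 133
side crop origin 260 107
```

View pics/side8.png

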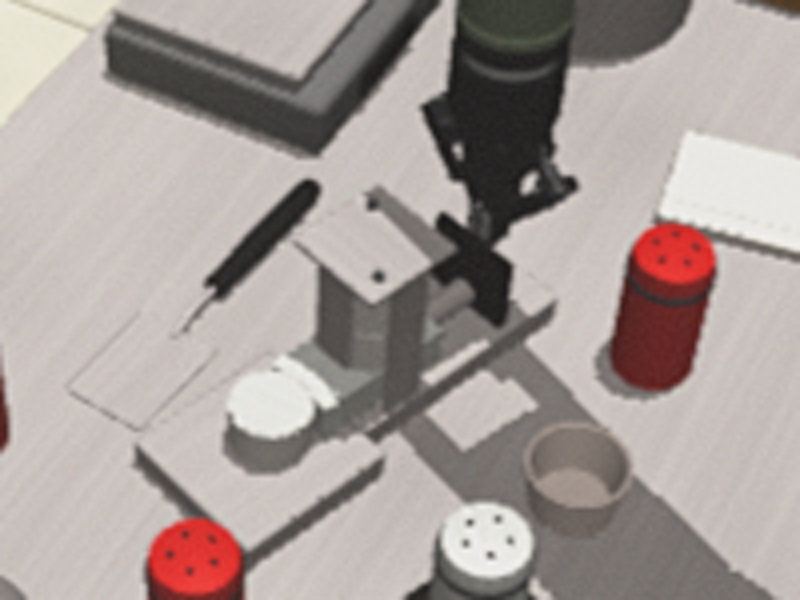

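The pot is out on the plate at (272,415) in the crop. The plunger is at about 94 mm, so I'll creep to the stop.

Emit:
play_rows --moves '[{"slide":[0.1,0.28,0],"turn":[0,0,0],"fingers":0},{"slide":[0.16,0.47,0],"turn":[0,0,0],"fingers":0},{"slide":[0.16,0.47,0],"turn":[0,0,0],"fingers":0}]'

```text
time: 10.98
position: [0.5855, -0.2216, 0.0573]
tcp_rot: [179.8, 0.3, 71.1]
force: [-1.5, -7.7, 2.3]
grip_width: -0.0
```

Emit:
play_rows --moves '[{"slide":[0.1,0.19,0],"turn":[0,0,0],"fingers":0},{"slide":[0.1,0.28,0],"turn":[0,0,0],"fingers":0},{"slide":[0.1,0.28,0],"turn":[0,0,0],"fingers":0}]'

```text
time: 11.23
position: [0.5864, -0.219, 0.0573]
tcp_rot: [179.8, 0.3, 71.1]
force: [-1.1, -9.2, 2.4]
grip_width: -0.0004
```

Emit:
play_rows --moves '[{"slide":[0.1,0.19,0],"turn":[0,0,0],"fingers":0},{"slide":[0.1,0.28,0],"turn":[0,0,0],"fingers":0},{"slide":[0.1,0.28,0],"turn":[0,0,0],"fingers":0}]'

```text
time: 11.48
position: [0.5864, -0.219, 0.0574]
tcp_rot: [179.8, 0.6, 71.2]
force: [-5.3, -16.3, 2.6]
grip_width: 0.0001
```

The force jumped to 17 N with no motion, so the plunger is at its stop. Retracting steadily.

Emit:
play_rows --moves '[{"slide":[0,0,0],"turn":[0,0,0],"fingers":0},{"slide":[-0.33,-0.95,0],"turn":[0,0,0],"fingers":0},{"slide":[-0.65,-1.89,0],"turn":[0,0,0],"fingers":0},{"slide":[-0.98,-2.84,0],"turn":[0,0,0],"fingers":0},{"slide":[-1.3,-3.78,0],"turn":[0,0,0],"fingers":0},{"slide":[-1.63,-4.73,0],"turn":[0,0,0],"fingers":0},{"slide":[-1.95,-5.67,0],"turn":[0,0,0],"fingers":0},{"slide":[-2.28,-6.62,0],"turn":[0,0,0],"fingers":0},{"slide":[-2.77,-8.04,0],"turn":[0,0,0],"fingers":0},{"slide":[-3.26,-9.46,0],"turn":[0,0,0],"fingers":0},{"slide":[-3.9,-11.3,0],"turn":[0,0,0],"fingers":0},{"slide":[-4.4,-12.8,0],"turn":[0,0,0],"fingers":0}]'

```text
time: 12.48
position: [0.5417, -0.3435, 0.0557]
tcp_rot: [-180.0, -0.0, 71.0]
force: [-0.0, 0.5, -0.1]
grip_width: -0.0001
```

Emit:
play_rows --moves '[{"slide":[0,0,3],"turn":[0,0,0],"fingers":0},{"slide":[0,0,7],"turn":[0,0,0],"fingers":0},{"slide":[0,0,11],"turn":[0,0,0],"fingers":0},{"slide":[0,0,15],"turn":[0,0,0],"fingers":0.5},{"slide":[0,0,17],"turn":[0,0,0],"fingers":1},{"slide":[0,0,17],"turn":[0,0,0],"fingers":1}]'

```text
time: 12.98
position: [0.5446, -0.3442, 0.2325]
tcp_rot: [179.3, 0.1, 71.0]
force: [-0.1, 0.1, 0.2]
grip_width: 0.0353
```

```bash
python3 snap.py 9 .62 -.15 .07
python3 - <<'E'
from h import *
exec(open("meas.py").read().split("for n,c in")[0])
for n in("top","side"):
    c=load(n+"9.npz");P=cloud(c);x,y,z=np.moveaxis(P,-1,0)
    m=(np.hypot(x-.65,y+.026)<.05)&(z>.056)&(z<.072);h=cv2.convexHull(np.argwhere(m)[:,::-1].astype(np.int32))[:,0]
    k=P[m][:,:2]; print(n,"pot lid",m.sum(),fitc(ray(c,h,.063)),k.min(0),k.max(0),np.median(P[m][:,2]))
    m=(z>.04)&(z<.088)&(np.hypot(x-.57,y+.31)<.07)&(c["pixels"].max(-1)<50);k=P[m]
    print("push",np.round(cv2.minAreaRect((k[:,:2]*1000).astype(np.float32)),1) if 0 else cv2.minAreaRect((k[:,:2]*1000).astype(np.float32)))
E
python3 tilt.py 9 .65 -.026 .03 .06 .029
```

```text
{'time': np.float64(12.9833), 'position': array([ 0.5446, -0.3442,  0.2325]), 'tcp_rot': array([1.793468e+02, 1.462000e-01, 7.098470e+01]), 'force': array([-0.1217,  0.0912,  0.1596]), 'grip_width': np.float64(0.0353), 'qpos': array([-3.33266e+01,  2.36066e+01,  7.81103e+01,  2.02000e-02,
        7.76141e+01, -1.43163e+01])}
top crop origin 252 130
side crop origin 257 106
top pot lid 240 (array([ 0.6492, -0.0307,  0.0283]), np.float64(0.0003), 15) [ 0.62202694 -0.05800316] [ 0.67633205 -0.00218915] 0.06272128100511276
push ((549.8914794921875, -288.3428955078125), (55.224281311035156, 58.436988830566406), 21.838544845581055)
side pot lid 326 (array([ 0.648 , -0.0254,  0.0302]), np.float64(0.0007), 16) [ 0.62067609 -0.05733552] [0.6777145  0.00324579] 0.06323875759943065
push ((556.0374755859375, -293.81622314453125), (10.373509407043457, 71.06817626953125), 71.13147735595703)
129 [ 0.6505 -0.0284 -0.0135 -0.0048] tilt deg 0.82 res 0.0018
```

View pics/side9.png

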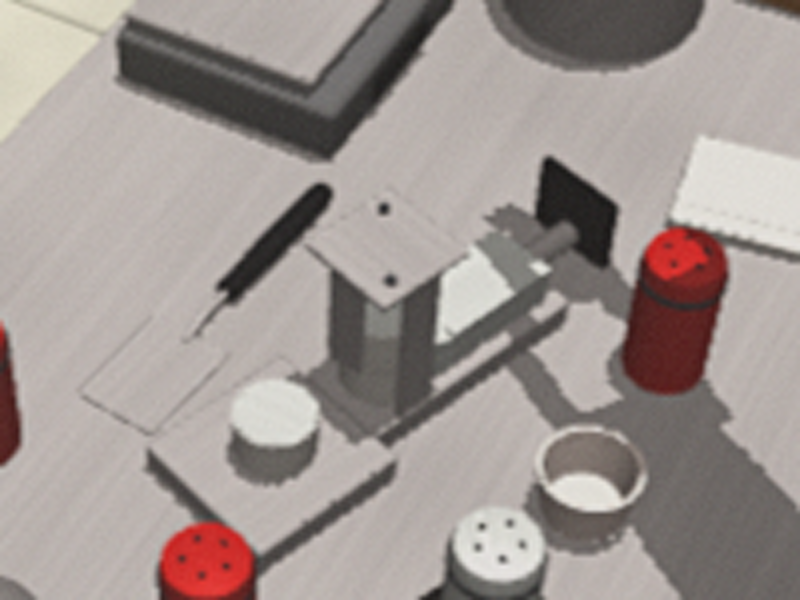

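The plunger is back: the push plate is at the same place as at the start, within 1.6 mm. The pot stands upright on the plate at (275,430) in the crop, world about (0.6495, -0.0275). Moving above it.

Emit:
play_rows --moves '[{"slide":[10.6,31.6,0],"turn":[0,0,0],"fingers":1},{"slide":[10.6,31.6,0],"turn":[0,0,0],"fingers":1},{"slide":[10.6,31.6,0],"turn":[0,0,0],"fingers":1},{"slide":[10.6,31.6,0],"turn":[0,0,0],"fingers":1},{"slide":[10.6,31.6,0],"turn":[0,0,0],"fingers":1},{"slide":[10.6,31.6,0],"turn":[0,0,0],"fingers":1},{"slide":[10.6,31.6,0],"turn":[0,0,0],"fingers":1},{"slide":[10.6,31.6,0],"turn":[0,0,0],"fingers":1},{"slide":[10.6,31.6,0],"turn":[0,0,0],"fingers":1},{"slide":[10.6,31.6,0],"turn":[0,0,0],"fingers":1},{"slide":[10.6,31.6,0],"turn":[0,0,0],"fingers":1}]'

```text
time: 14.0
position: [0.6477, -0.0263, 0.2239]
tcp_rot: [-179.8, 0.1, 71.0]
force: [-0.2, -0.6, -0.3]
grip_width: 0.0855
```

Emit:
play_rows --moves '[{"slide":[0.1,-0.1,-4],"turn":[0,0,0],"fingers":1},{"slide":[0.1,-0.1,-8],"turn":[0,0,0],"fingers":1},{"slide":[0.1,-0.1,-12],"turn":[0,0,0],"fingers":1},{"slide":[0.1,-0.1,-14],"turn":[0,0,0],"fingers":1},{"slide":[0.1,-0.1,-15],"turn":[0,0,0],"fingers":1},{"slide":[0.1,-0.1,-15],"turn":[0,0,0],"fingers":1}]'

```text
time: 14.5
position: [0.6474, -0.0285, 0.073]
tcp_rot: [-179.7, 0.1, 70.9]
force: [0.3, -0.9, -0.1]
grip_width: 0.0851
```

```bash
python3 snap.py 10 .65 -.028 .07
```

```text
{'time': np.float64(14.5), 'position': array([ 0.6474, -0.0285,  0.073 ]), 'tcp_rot': array([-1.796677e+02,  1.065000e-01,  7.090060e+01]), 'force': array([ 0.3216, -0.8537, -0.083 ]), 'grip_width': np.float64(0.0851), 'qpos': array([-3.53200e+00,  3.09271e+01,  8.97245e+01, -1.55000e-02,
        5.96971e+01,  1.55756e+01])}
top crop origin 214 121
side crop origin 225 132
```

View pics/side10.png

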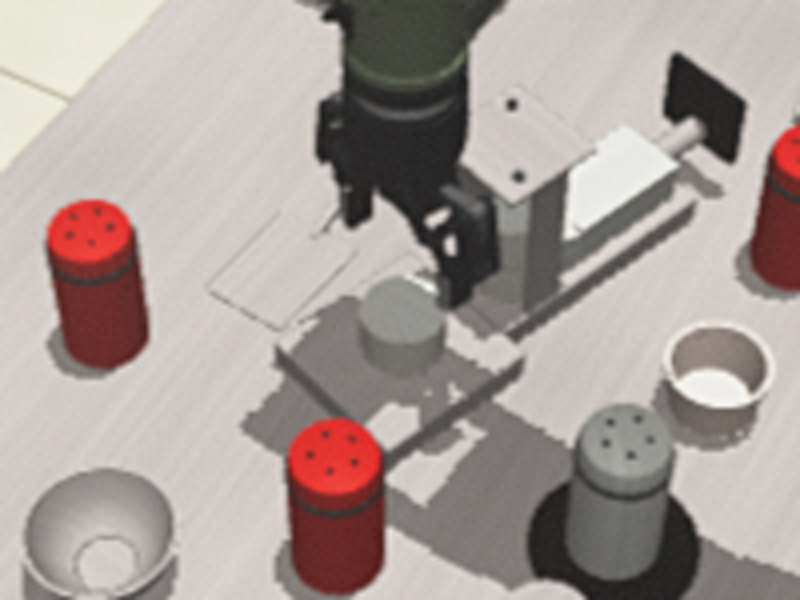

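The fingers, at (355,200) and (470,270) in the crop, straddle the pot at (402,315). Down and close.

Emit:
play_rows --moves '[{"slide":[0.1,0,-1.5],"turn":[0,0,0],"fingers":1},{"slide":[0.1,0,-3],"turn":[0,0,0],"fingers":1},{"slide":[0.1,0,-4.3],"turn":[0,0,0],"fingers":1},{"slide":[0.1,0,-4.3],"turn":[0,0,0],"fingers":1},{"slide":[0.1,0,-4.3],"turn":[0,0,0],"fingers":1}]'

```text
time: 15.02
position: [0.6516, -0.0272, 0.0346]
tcp_rot: [179.9, -0.0, 71.0]
force: [0.1, 0.5, 0.6]
grip_width: 0.0852
```

Emit:
play_rows --squeeze 25 --moves '[{"slide":[0,0,0],"turn":[0,0,0],"fingers":0.8},{"slide":[0,0,0],"turn":[0,0,0],"fingers":0.6},{"slide":[0,0,0],"turn":[0,0,0],"fingers":0.5},{"slide":[0,0,0],"turn":[0,0,0],"fingers":0.5},{"slide":[0,0,0],"turn":[0,0,0],"fingers":0.5},{"slide":[0,0,0],"turn":[0,0,0],"fingers":0.5},{"slide":[0,0,0],"turn":[0,0,0],"fingers":0.5},{"slide":[0,0,0],"turn":[0,0,0],"fingers":0.5}]'

```text
time: 15.68
position: [0.6517, -0.027, 0.0354]
tcp_rot: [179.8, -0.0, 71.0]
force: [-1.4, 0.1, 6.1]
grip_width: 0.055
```

Emit:
play_rows --moves '[{"slide":[0,0,0.5],"turn":[0,0,0],"fingers":0.5},{"slide":[0,0,1.5],"turn":[0,0,0],"fingers":0.5},{"slide":[0,0,3.5],"turn":[0,0,0],"fingers":0.5},{"slide":[0,0,6.5],"turn":[0,0,0],"fingers":0.5},{"slide":[0,0,10],"turn":[0,0,0],"fingers":0.5},{"slide":[0,0,13],"turn":[0,0,0],"fingers":0.5},{"slide":[0,0,13],"turn":[0,0,0],"fingers":0.5},{"slide":[0,0,13],"turn":[0,0,0],"fingers":0.5}]'

```text
time: 16.35
position: [0.652, -0.027, 0.1663]
tcp_rot: [179.7, -0.1, 71.0]
force: [-0.3, 0.3, -1.5]
grip_width: 0.0549
```

```bash
python3 snap.py 11 .65 -.028 .13; python3 tilt.py 11 .65 -.027 .155 .19 .029
```

```text
{'time': np.float64(16.35), 'position': array([ 0.652 , -0.027 ,  0.1663]), 'tcp_rot': array([ 1.796713e+02, -9.150000e-02,  7.102330e+01]), 'force': array([-0.2723,  0.3499, -1.5316]), 'grip_width': np.float64(0.0549), 'qpos': array([-3.37720e+00,  2.66503e+01,  8.27440e+01, -3.00000e-04,
        7.02645e+01,  1.55999e+01])}
top crop origin 214 117
side crop origin 225 117
136 [ 0.6552 -0.0276 -0.3144 -0.0766] tilt deg 18.54 res 0.0022
```

View pics/side11.png

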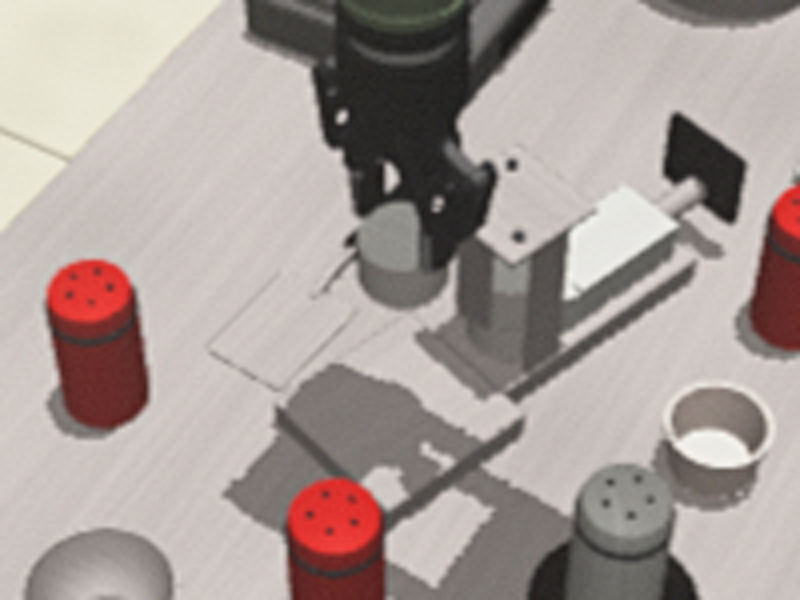

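The pot is held. The wall fit includes gripper pixels, so I'll check tilt with the lid plane instead. I'll also refine the carrier's angle and the disc.

```bash
cat > lid.py <<'E'
import sys
from h import *
k,x0,y0,z0=sys.argv[1],*map(float,sys.argv[2:5])
for n in("side","top"):
    c=load(f"{n}{k}.npz");P=cloud(c);x,y,z=np.moveaxis(P,-1,0);br=c["pixels"].max(-1)
    m=(np.hypot(x-x0,y-y0)<.026)&(abs(z-z0)<.01)&(br>70);Q=P[m]
    if len(Q)<20: print(n,"few",len(Q));continue
    for _ in range(3):
        A=np.c_[Q[:,:2]-[x0,y0],np.ones(len(Q))];w=np.linalg.lstsq(A,Q[:,2],rcond=None)[0];r=abs(A@w-Q[:,2]);Q=Q[r<.0025]
    print(n,len(Q),"slope deg",np.degrees(w[:2]).round(2),"z",w[2].round(4))
E
python3 lid.py 11 .652 -.027 .194
python3 lid.py 9 .6495 -.0275 .063
python3 - <<'E'
from h import *
exec(open("meas.py").read().split("for n,c in")[0])
for n in("top","side"):
    c=load(n+"0.npz");P=cloud(c);x,y,z=np.moveaxis(P,-1,0)
    m=(z>.036)&(z<.052)&(abs(x-.525)<.15)&(abs(y-.345)<.11)&(np.hypot(x-.5815,y-.354)>.05)
    m=cv2.morphologyEx(m.astype(np.uint8),cv2.MORPH_CLOSE,np.ones((3,3)))
    nl,l,st,_=cv2.connectedComponentsWithStats(m); i=1+st[1:,4].argmax(); k=P[l==i]
    print(n,st[i],cv2.minAreaRect((k[:,:2]*1000).astype(np.float32)))
    m=((z>.006)&(z<.013)&(c["pixels"].min(-1)>120)&(np.hypot(x-.467,y-.33)<.07)).astype(np.uint8)
    (u,v),ax,a=cv2.fitEllipse(max(cv2.findContours(m,0,1)[0],key=len)); print("disc ell",(u,v),ax,ray(c,[(u,v)],.009))
E
```

```text
side 167 slope deg [0.51 1.69] z 0.1919
top few 14
side 178 slope deg [-0.68 -1.11] z 0.0635
top 130 slope deg [-0.56 -0.05] z 0.0627
top [176 198  53  79 514] ((522.89599609375, 191.42108154296875), (479.6795349121094, 255.6742706298828), 89.29666900634766)
disc ell (205.99703979492188, 254.3489227294922) (26.184097290039062, 27.36622428894043) [[0.46771688 0.33344057]]
side [ 228  310  124   90 1162] ((457.4735412597656, 507.111572265625), (257.347900390625, 533.8084106445312), 22.845361709594727)
disc ell (315.531005859375, 368.3854064941406) (43.20790100097656, 44.445926666259766) [[0.46833909 0.33620682]]
```

Run:
```python
from h import *
for n,bx in(("top",(150,180,100,110)),("side",(210,290,160,110))):
    c=load(n+"0.npz");P=cloud(c)
    hsv=cv2.cvtColor(c["pixels"],cv2.COLOR_RGB2HSV)
    m=((hsv[...,0]>8)&(hsv[...,0]<28)&(hsv[...,1]>90)).astype(np.uint8)
    k=np.zeros_like(m);x,y,w,h=bx;k[y:y+h,x:x+w]=m[y:y+h,x:x+w]
    q=P[(k>0)&(P[...,2]>.035)&(P[...,2]<.055)]
    r=cv2.minAreaRect((q[:,:2]*1000).astype(np.float32)); print(n,len(q),r)
    a=c["pixels"][y:y+h,x:x+w,::-1]; cv2.imwrite(f"pics/car{n}.png",cv2.resize(a,None,fx=4.5,fy=4.5,interpolation=cv2.INTER_CUBIC))
```

```text
top 487 ((525.1614379882812, 341.7713623046875), (236.50579833984375, 142.4899444580078), 10.780619621276855)
side 1210 ((529.2163696289062, 297.135986328125), (246.32778930664062, 239.8940887451172), 9.812623023986816)
```

View pics/cartop.png

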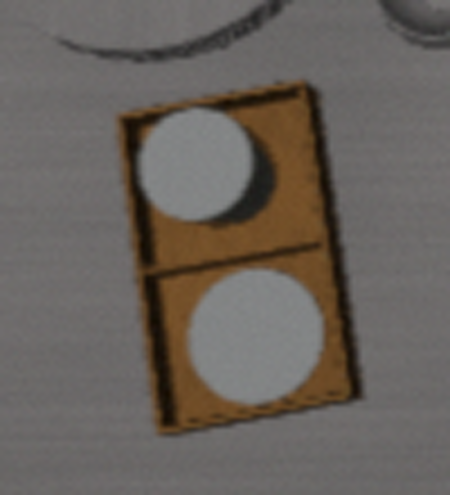

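The carrier crop shows the free disc at (255,335) and the cup in the other pocket at (195,165). Disc ≈ (0.468, 0.333), carrier yaw 10.7°. Moving over it while turning -60°.

Emit:
play_rows --moves '[{"slide":[0,0,2.5],"turn":[0,0,0],"fingers":0.5},{"slide":[-1.5,3,2.5],"turn":[0,0,-5],"fingers":0.5},{"slide":[-3.3,6.5,2.5],"turn":[0,0,-11],"fingers":0.5},{"slide":[-5,9.8,2.5],"turn":[0,0,-17],"fingers":0.5},{"slide":[-6.7,13.1,2.5],"turn":[0,0,-23],"fingers":0.5},{"slide":[-8.4,16.4,2.5],"turn":[0,0,-29],"fingers":0.5},{"slide":[-10.1,19.7,2.5],"turn":[0,0,-35],"fingers":0.5},{"slide":[-11.8,23,2.5],"turn":[0,0,-41],"fingers":0.5},{"slide":[-13.5,26.3,2.5],"turn":[0,0,-47],"fingers":0.5},{"slide":[-15.2,29.6,2.5],"turn":[0,0,-52],"fingers":0.5},{"slide":[-16.9,33,2.5],"turn":[0,0,-57],"fingers":0.5},{"slide":[-18.3,36,2.5],"turn":[0,0,-60.3],"fingers":0.5}]'

```text
time: 17.45
position: [0.4653, 0.3343, 0.1863]
tcp_rot: [179.9, 0.2, 10.5]
force: [0.2, 0.7, 0.3]
grip_width: 0.0546
```

Emit:
play_rows --moves '[{"slide":[0,0,0],"turn":[0,0,0],"fingers":0.5},{"slide":[0,0,0],"turn":[0,0,0],"fingers":0.5},{"slide":[0,0,0],"turn":[0,0,0],"fingers":0.5},{"slide":[0,0,0],"turn":[0,0,0],"fingers":0.5}]'

```text
time: 17.78
position: [0.4678, 0.3319, 0.1872]
tcp_rot: [179.9, 0.1, 10.7]
force: [-0.4, -0.3, 0.1]
grip_width: 0.0544
```

Emit:
play_rows --moves '[{"slide":[0.1,0.1,-3],"turn":[0,0,0],"fingers":0.5},{"slide":[0.1,0.1,-6],"turn":[0,0,0],"fingers":0.5},{"slide":[0.1,0.1,-9],"turn":[0,0,0],"fingers":0.5},{"slide":[0.1,0.1,-11],"turn":[0,0,0],"fingers":0.5},{"slide":[0.1,0.1,-11.5],"turn":[0,0,0],"fingers":0.5},{"slide":[0.1,0.1,-11.5],"turn":[0,0,0],"fingers":0.5}]'

```text
time: 18.28
position: [0.4683, 0.3324, 0.0715]
tcp_rot: [179.9, 0.2, 10.6]
force: [-0.3, 0.0, 0.4]
grip_width: 0.0544
```

```bash
python3 snap.py 12 .468 .333 .06; python3 lid.py 12 .468 .333 .1
```

```text
{'time': np.float64(18.2833), 'position': array([0.4683, 0.3324, 0.0715]), 'tcp_rot': array([179.9007,   0.2015,  10.6284]), 'force': array([-0.3159,  0.0392,  0.3732]), 'grip_width': np.float64(0.0544), 'qpos': array([ 3.422770e+01,  2.516000e+01,  1.005383e+02, -1.270000e-02,
        5.452610e+01,  1.136065e+02])}
top crop origin 101 178
side crop origin 216 250
side 154 slope deg [1.46 1.54] z 0.1016
top 22 slope deg [-3.94 -0.7 ] z 0.0964
```

View pics/side12.png

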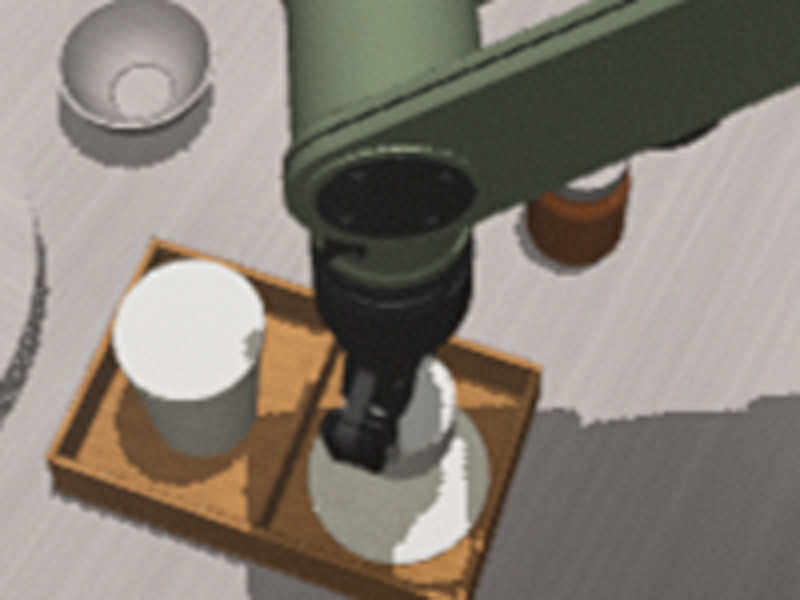

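View pics/top12.png

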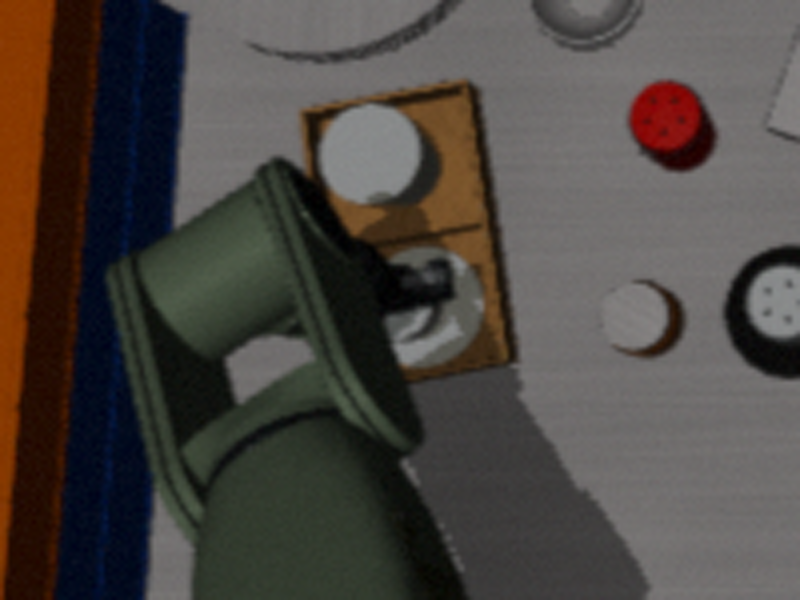

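The pot hangs over the disc in the free pocket: in the side crop the pot is at (430,415) above the disc at (400,480). Before lowering I'll check the wrist's clearance to the box at left and the cup.

Run:
```python
from h import *
c=load("top0.npz");P=cloud(c);x,y,z=np.moveaxis(P,-1,0)
m=(z>.05)&(y>.4)&(abs(x-.45)<.12);print("box ymin",y[m].min(),np.percentile(z[m],[5,50,98]))
c=load("top12.npz");P=cloud(c);x,y,z=np.moveaxis(P,-1,0);g=c["pixels"].astype(int)
m=(z>.15)&(x>.3)&(x<.65)&(g[...,1]>g[...,0]+8)&(g[...,1]>g[...,2]+8);print("arm ymax",y[m].max(), z[m].min(), z[m&(y>.37)].min() if (m&(y>.37)).any() else None)
```

```text
box ymin 0.5430282763635356 [0.10016557 0.15840257 0.22343041]
arm ymax 0.3913496109151586 0.37570309663930135 0.4356109696643006
```

Clearance is ample. Lowering.

Emit:
play_rows --moves '[{"slide":[0,0,-1.5],"turn":[0,0,0],"fingers":0.5},{"slide":[0,0,-3],"turn":[0,0,0],"fingers":0.5},{"slide":[0,0,-4],"turn":[0,0,0],"fingers":0.5},{"slide":[0,0,-4.6],"turn":[0,0,0],"fingers":0.5},{"slide":[0,0,-4.8],"turn":[0,0,0],"fingers":0.5},{"slide":[0,0,-4.8],"turn":[0,0,0],"fingers":0.5},{"slide":[0,0,-4.8],"turn":[0,0,0],"fingers":0.5}]'

```text
time: 18.97
position: [0.4692, 0.3345, 0.0258]
tcp_rot: [-180.0, -0.1, 10.7]
force: [0.6, 0.7, -1.2]
grip_width: 0.0544
```

Emit:
play_rows --moves '[{"slide":[0,0,-0.1],"turn":[0,0,0],"fingers":0.5},{"slide":[0,0,-0.2],"turn":[0,0,0],"fingers":0.5},{"slide":[0,0,-0.2],"turn":[0,0,0],"fingers":0.5}]'

```text
time: 19.22
position: [0.4688, 0.3342, 0.0232]
tcp_rot: [-180.0, -0.0, 10.7]
force: [0.3, 0.4, -1.4]
grip_width: 0.0549
```

Emit:
play_rows --moves '[{"slide":[0,0,-0.1],"turn":[0,0,0],"fingers":0.5},{"slide":[0,0,-0.2],"turn":[0,0,0],"fingers":0.5},{"slide":[0,0,-0.2],"turn":[0,0,0],"fingers":0.5}]'

```text
time: 19.47
position: [0.4685, 0.334, 0.0208]
tcp_rot: [180.0, 0.0, 10.7]
force: [0.3, -0.7, -0.6]
grip_width: 0.0545
```

Emit:
play_rows --moves '[{"slide":[0,0,-0.1],"turn":[0,0,0],"fingers":0.5},{"slide":[0,0,-0.15],"turn":[0,0,0],"fingers":0.5},{"slide":[0,0,-0.15],"turn":[0,0,0],"fingers":0.5}]'

```text
time: 19.72
position: [0.4687, 0.3341, 0.0196]
tcp_rot: [180.0, -0.0, 10.7]
force: [-0.5, 0.4, 0.5]
grip_width: 0.0545
```

Emit:
play_rows --moves '[{"slide":[0,0,-0.1],"turn":[0,0,0],"fingers":0.5},{"slide":[0,0,-0.15],"turn":[0,0,0],"fingers":0.5},{"slide":[0,0,-0.15],"turn":[0,0,0],"fingers":0.5}]'

```text
time: 19.97
position: [0.4687, 0.3342, 0.0194]
tcp_rot: [-180.0, -0.0, 10.7]
force: [-2.7, -1.5, 9.5]
grip_width: 0.0546
```

It has touched down (+9.5 N). Opening part way and rising straight up.

Emit:
play_rows --moves '[{"slide":[0,0,0.1],"turn":[0,0,0],"fingers":0.75},{"slide":[0,0,0.1],"turn":[0,0,0],"fingers":0.85},{"slide":[0,0,0.1],"turn":[0,0,0],"fingers":0.85},{"slide":[0,0,0.1],"turn":[0,0,0],"fingers":0.85},{"slide":[0,0,0.1],"turn":[0,0,0],"fingers":0.85},{"slide":[0,0,1.5],"turn":[0,0,0],"fingers":0.85},{"slide":[0,0,4],"turn":[0,0,0],"fingers":0.85},{"slide":[0,0,8],"turn":[0,0,0],"fingers":0.85},{"slide":[0,0,12],"turn":[0,0,0],"fingers":0.85},{"slide":[0,0,16],"turn":[0,0,0],"fingers":0.85},{"slide":[0,0,20],"turn":[0,0,0],"fingers":0.85},{"slide":[0,0,20],"turn":[0,0,0],"fingers":0.85}]'

```text
time: 20.97
position: [0.4723, 0.3366, 0.2269]
tcp_rot: [-179.6, -0.9, 10.7]
force: [0.3, 1.1, 1.3]
grip_width: 0.0723
```

Emit:
play_rows --moves '[{"slide":[-8,-10,0],"turn":[0,0,0],"fingers":0.85},{"slide":[-8,-10,0],"turn":[0,0,0],"fingers":0.85},{"slide":[-8,-10,0],"turn":[0,0,0],"fingers":0.85},{"slide":[-8,-10,0],"turn":[0,0,0],"fingers":0.85},{"slide":[-8,-10,0],"turn":[0,0,0],"fingers":0.85},{"slide":[-8,-10,0],"turn":[0,0,0],"fingers":0.85}]'

```text
time: 21.47
position: [0.3893, 0.2344, 0.2184]
tcp_rot: [-180.0, -0.1, 10.7]
force: [0.8, 0.7, -1.0]
grip_width: 0.0727
```

```bash
python3 snap.py 13 .468 .333 .06; python3 lid.py 13 .468 .333 .047; python3 tilt.py 13 .4636 .0306 .015 .1 .03
python3 - <<'E'
from h import *
exec(open("meas.py").read().split("for n,c in")[0])
for n in("top","side"):
    c=load(n+"13.npz");P=cloud(c);x,y,z=np.moveaxis(P,-1,0)
    m=(np.hypot(x-.468,y-.333)<.045)&(z>.041)&(z<.054);h=cv2.convexHull(np.argwhere(m)[:,::-1].astype(np.int32))[:,0]
    print(n,m.sum(),fitc(ray(c,h,.047)))
    m=(z>.04)&(z<.088)&(np.hypot(x-.57,y+.31)<.07)&(c["pixels"].max(-1)<50);k=P[m]
    print("push",cv2.minAreaRect((k[:,:2]*1000).astype(np.float32)))
    cv2.imwrite(f"pics/full{n}.png",c["pixels"][:,:,::-1])
E
```

```text
{'time': np.float64(21.4667), 'position': array([0.3893, 0.2344, 0.2184]), 'tcp_rot': array([-1.799574e+02, -9.770000e-02,  1.069360e+01]), 'force': array([ 0.801 ,  0.7346, -1.0102]), 'grip_width': np.float64(0.0727), 'qpos': array([2.960250e+01, 6.934900e+00, 1.034270e+02, 9.200000e-03,
       6.953190e+01, 1.089056e+02])}
top crop origin 101 178
side crop origin 216 250
side 345 slope deg [-0.15  0.22] z 0.048
top 71 slope deg [ 3.19 -2.7 ] z 0.0458
0 [0.4636 0.0306 0.     0.    ] tilt deg 0.0 res nan
top 139 (array([0.4674, 0.3289, 0.0278]), np.float64(0.0004), 10)
push ((555.22314453125, -297.7534484863281), (11.526009559631348, 67.59723663330078), 65.6728286743164)
side 580 (array([0.4667, 0.3347, 0.0294]), np.float64(0.0004), 22)
push ((0.0, 0.0), (0.0, 0.0), 0.0)tilt.py:13: RuntimeWarning: Mean of empty slice.
  print(len(Q),o.x.round(4),"tilt deg",np.degrees(np.hypot(*o.x[2:])).round(2),"res",np.abs(o.fun).mean().round(4))
  ret = ret.dtype.type(ret / rcount)
```

View pics/fullside.png

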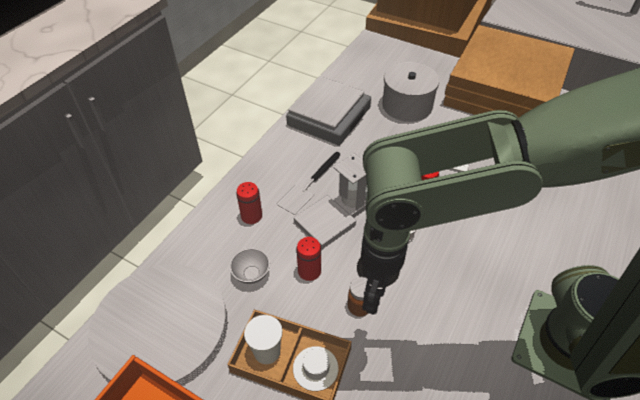

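View pics/side13.png

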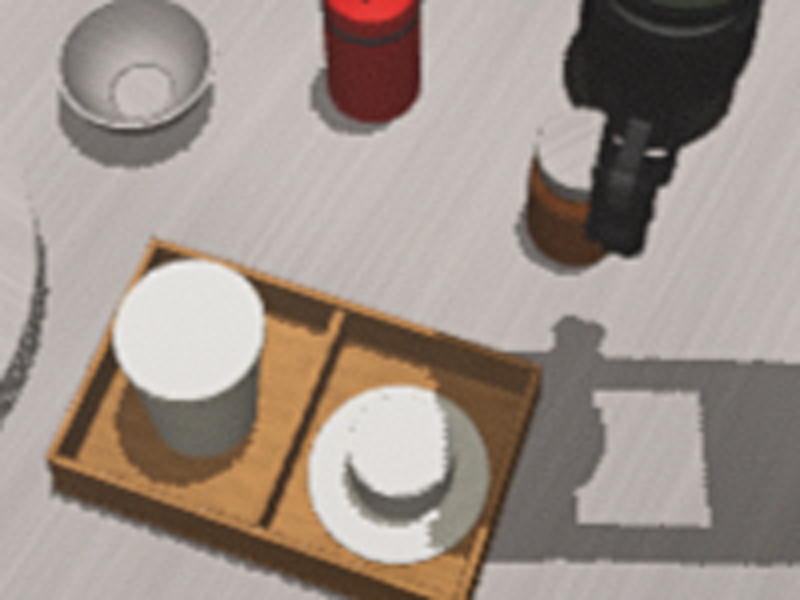

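The pot is upright on the disc: pot at (400,445), disc at (400,475), lid at z 0.048 and level. The side view of the shaker and push plate is blocked by the arm, so I'll use the top view.

View pics/fulltop.png

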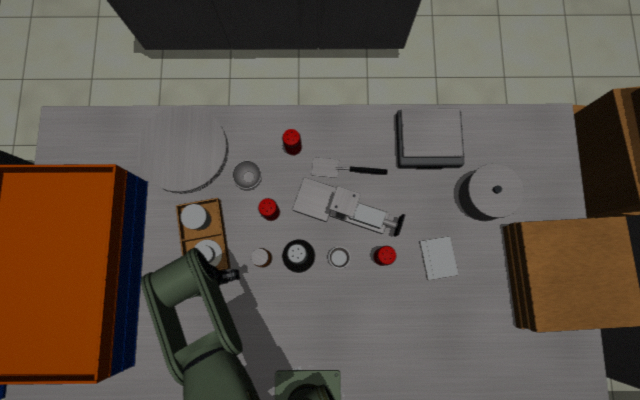

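The top view shows the shaker standing on the mat at (298,254), the push plate back out at (399,225), and the cup, jar, ramekin, bowl, turner and scraper at their starting pixels. The arm is clear, so I'm handing in.

```bash
python3 -c "
from station import env
print(env.close_job())"
```

```text
the job is handed in; nothing more can be done
None
```

The job is done and handed in at about 21.5 s; no verdict was reported. I moved the shaker to the mat, pushed the plunger once to its stop, let it spring back, and stood the pot on the card disc in the free pocket.

**Last checks**
- **Pot:** it is about 3 mm from the disc centre. The lid is at 48 mm and within 0.3° of level in the side view.
- **Shaker:** it stands about 1 mm from the mat centre with a 0.8° tilt, measured just after release. The final top view shows it still there.
- **Plunger:** it stopped moving as the force rose to 17 N, so it reached its stop. Afterwards the push plate was back within about 2 mm of its starting place.
- **Bystanders:** the cup, jar, ramekin, bowl, turner and scraper are at their starting places in the top view.

**Failed or disagreeing**
- The two cameras differ by 3–6 mm in y throughout, so I averaged them.
- The arm blocked the final side view of the shaker and push plate, so their last check is from the top view only.
- The wall-based tilt of the held pot (18.5°) was spoiled by gripper pixels. The lid plane gave under 2° from the side.
- The top view of the lid disagreed because the arm partly covered it: about 4° over too few pixels, both while the pot was held and after placing.

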